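Take the bayonet cover off a door closer

ROBOT

A 7-joint arm with a two-finger parallel gripper is mounted at the origin on the work surface. World frame = base frame: x ahead of the robot, y to its left, z up, the work surface at z = 0. Lengths are in m, angles in rad, forces in N, time in s.
With the tool pointing down it reaches from about 0.4 to 0.85 m from the base axis. Payload 10.4 kg.
Tool frame: the origin (TCP) lies midway between the tips of the shut fingers; the grasp point (between the pads) lies manip.pinch_z behind it (manip.pinch_z is the distance from the TCP to the grasp point, in m); z points along the fingers, y is the direction in which the jaws open and shut (so a half turn about z gives the same grasp; the last joint's range is limited). The gripper opens to 85 mm and grips with 20 to 120 N. Pads are 22 mm wide; open, the fingers measure 114 mm over their backs; the gripper's body (76 mm by 85 mm) begins 54 mm behind the grasp point. The pads swing forward as they close: fully open they stand 13 mm farther back than shut.
Start: joints at [-1.237, 0.332, -0.065, 1.46, 0.022, 1.35, -0.088], TCP at [0.218, 0.586, 0.231] pointing down, gripper open.
Joint ranges: [-2.6, 2.6], [-0.5, 2.12], [-1.47, 1.34], [0.16, 2.42], [-1.27, 4.41], [0.06, 2.06], [-2.6, 2.6]. Speed limits (rad/s): [2.22, 2.22, 2.79, 2.79, 3.14, 3.14, 3.14].

INTERFACE

Orientations are given as a unit quaternion [x, y, z, w].
In Python, from workcell import manip gives the robot as it stands.
- The arm moves only by the shell command python3 -m handwheel 'ROWS' [FORCE]. ROWS is JSON, a list that holds one entry, the list of rows, each a list of 7 numbers: the shift along the tool's x, y, z in m, then the turn, a rotation vector about the tool's x, y, z in rad, then the finger opening in m, from 0 to 0.0854. In form: [[[tx, ty, tz, ax, ay, az, claw], ...]]. A call has 1 to 8 rows; each row is the pose to reach, as a shift and turn from the pose commanded when the call began, along the tool's axes at that moment; what a row does not reach only later rows make up. A row lasts 1/8 s, in which the tool goes at most 62.5 mm and 10.7 degrees, less where a joint would pass 70% of its speed; a pose out of reach is approached as far as the arm can. A call with a gripper value outside its range is refused whole. The fingers move at their own pace and stop on an object; FORCE is the grip in N (left out, the last holds). Time passes only in rows, so rows that repeat a pose let the fingers close. It gives the time, the measured TCP pose, the force and the opening at its end, in the units of the state.
- manip.get_obs(): the state, without advancing time (a new reading comes with each control period).
- manip.camera(name): name is "scene" or "top" or "wrist"; returns the picture (400x640x3 uint8, blue, green, red); there is no depth.
- manip.calibration(name): a dict with "fx", "fy", "cx", "cy" (pixels), "view" (4x4, takes a point from world to camera coordinates); the wrist camera has in their place "tool_from_camera" (4x4, takes a point from camera to tool coordinates, whose origin is the TCP and whose axes are the flange's). Camera axes: x right, y up, looking along -z (the intrinsics and any distortion apply to the point x, -y, -z); pixel columns grow to the right and rows downward; lengths in m; the calibration is good to about 2 mm. A picture is of the moment at which its call begins: read the wrist's pose just before it. calibration takes no time and is no camera call.
- manip.hand_in(): hands the job in, once; it reports no verdict.
The state is a dict: "clock": time; "joint_pos": joint angles; "joint_velocities": joint speeds; "tau": joint torques, N m; "position": TCP position; "ee_rot": TCP orientation; "ft_force": force on the tool from outside, world axes, zero at the start; "torque": the same for the moment, N m; "grip_width": opening from 0.0 (shut) to 1.0 (fully open).
Only numpy, scipy, OpenCV 4.12 (cv2) and the standard library are available. Lean on these libraries where they do the work, as an engineer would, in place of code of your own. Each camera call takes 0.05 s, during which the arm holds its last target.

TASK

Lift the door closer by its bar and set it fully down in the wooden holding block, then let go of the bar. Take the closer's cover by its handle, press it down and twist it a quarter turn anticlockwise (seen from above) to free it from its lugs, with the closer staying in the block. Set the cover down, not dropped, handle up on the floor of the grey tilting bin and let go, leaving the closer seated in the block and without shoving the piano hinge or the lever latch about.

Things in the scene. Friction and masses are not known exactly. Their poses are not given: they have to be found in the camera images.
- closer: Door closer, bare aluminium, loose, 200 mm long, about 0.6 kg without cover. Origin on its underside; x along it, z up. A plain bar 44 mm wide (y), 40 mm high, runs from x=-96 to x=+8 mm; a round spring chamber, 96 mm in diameter, is centred on x=+56 mm. Balance point with cover near x=-10 mm.
- closer_bar (a point): Grip point on the closer's bar, at its (-25, 0, 26) mm: grip across the bar's 44 mm width (closer's y) here.
- chamber (a point): On the chamber's axis at deck height, closer's (56, 0, 20) mm; axes as the closer's. On the deck two opposite hooked lugs, tops 29 mm above this point, radii 35 to 48 mm, hold the cover's ears, which start pointing along +y and -y (locked). A 6 mm step bars turning until the cover is pressed down; clockwise it is stopped at once.
- cover: Steel bayonet cover, loose, 0.22 kg. Origin at the centre of its underside, z up. Boss 44 mm in diameter, z=0 to 16 mm; disc 62 mm in diameter, z=16 to 24, two ears along +x and -x, 84 mm tip to tip; handle: upright bar 64 mm long (x), 14 mm thick (y), z=24 to 64 mm. Locked, its origin is at the closer's (56, 0, 19) mm, its x along the closer's y.
- cover_handle (a point): Grip point, cover's (0, 0, 53) mm: grip across the 14 mm thickness. To free: press 7 to 9 mm down (a spring resists 5 N rising to 10.5 N; bottoms at 10 mm), keep it down and turn anticlockwise from above. Ears are free from about 76 degrees to the end stop at 96; the cover then springs up and lifts off; its boss sits 6 mm deep in a collar.
- nest: Holding block fixed to the bench: dark steel plate 244 x 132 mm, 6 mm thick, with wooden cheeks reaching 33 to 37 mm over the bench, leaning outwards at the top as lead-in. Origin at the centre of its underside. The bar goes between the narrow cheeks at -x, the chamber between the wide ones at +x. Free room for fingers beside the bar from x=-68 to x=+20 mm.
- nest_seat (a point): Where the closer's origin belongs: centre of the plate's top, 6 mm above the block's origin; the closer's x along the block's x. Play 3 mm each way sideways, 3.5 mm lengthwise.
- bin_floor (a point): Centre of the inner floor of the grey tilting bin, z up from the floor. Inside 170 (x) by 166 mm (y), walls 65 mm high; floor about 28 mm over the bench. Hung on pivot pins at its y sides, 57 mm above the floor; may start tilted up to 0.1 rad about y; the stiff hinge stays as left. Brackets outside its y sides reach 95 mm over the bench.
- piano_hinge: Bright steel piano hinge length lying flat, 160 x 62 mm, 10 mm high. A bystander. Origin at the centre of its underside, x along it.
- lever_latch: Chrome lever latch lying flat, 110 x 36 mm, 26 mm high. A bystander. Origin at the centre of its underside, x along it.
There are look-alikes about, which are no part of the job. What is shaped like the cover but green or pink is not meant.

How it is judged:
On the way, in this order (a step that is already met when the one before it is completed fails the run):
1. the closer is seated in the holding block with its cover still locked on, and its bar is let go (x of closer in the frame of nest between -0.008 and 0.008 m and y of closer in the frame of nest between -0.007 and 0.007 m and z of closer in the frame of nest between 0.002 and 0.01 m and angle between closer's own z axis and vertical below 0.06 rad and angle between the x axis of closer and the x axis of nest, either way round below 0.12 rad and contact force between the fingers and closer below 0.1 N and angle between the x axis of cover and the y axis of closer, either way round below 0.25 rad and distance between cover and closer below 0.065 m), for 0.2 s.
2. the cover, not yet turned, is pressed down at least 5 mm (x of closer in the frame of nest between -0.008 and 0.008 m and y of closer in the frame of nest between -0.007 and 0.007 m and z of closer in the frame of nest between 0.002 and 0.01 m and angle between closer's own z axis and vertical below 0.06 rad and angle between the x axis of cover and the y axis of closer, either way round below 0.3 rad and z of cover in the frame of closer below 0.014 m), for 0.05 s.
3. the cover is turned a quarter turn, still on its chamber, the closer in the block (x of closer in the frame of nest between -0.008 and 0.008 m and y of closer in the frame of nest between -0.007 and 0.007 m and z of closer in the frame of nest between 0.002 and 0.01 m and angle between closer's own z axis and vertical below 0.06 rad and angle between the x axis of cover and the x axis of closer, either way round below 0.27 rad and z of cover in the frame of closer between 0.005 and 0.03 m and x of cover in the frame of closer between 0.048 and 0.064 m and y of cover in the frame of closer between -0.008 and 0.008 m), for 0.05 s.
4. the cover is lowered to within 30 mm of the bin's floor while still held (x of cover in the frame of bin_floor between -0.07 and 0.07 m and y of cover in the frame of bin_floor between -0.07 and 0.07 m and angle between cover's own z axis and vertical below 0.25 rad and z of cover in the frame of bin_floor below 0.03 m and contact force between the fingers and cover above 0.5 N), for 0.05 s.
At the end, for the whole second after the job is handed in: Cover at rest in the bin, handle up (within 0.25 rad), origin within 70 mm of the floor centre in x and y and 12 mm of the floor; closer at rest on the block plate: within 8 mm along, 7 mm across, 4 mm in height, 0.12 rad in direction, 0.06 rad of level (x of closer in the frame of nest between -0.008 and 0.008 m and y of closer in the frame of nest between -0.007 and 0.007 m and z of closer in the frame of nest between 0.002 and 0.01 m and angle between closer's own z axis and vertical below 0.06 rad and angle between the x axis of closer and the x axis of nest, either way round below 0.12 rad and x of cover in the frame of bin_floor between -0.07 and 0.07 m and y of cover in the frame of bin_floor between -0.07 and 0.07 m and angle between cover's own z axis and vertical below 0.25 rad and z of cover in the frame of bin_floor between -0.006 and 0.012 m and linear speed of each of cover, closer below 0.02 m/s); the robot touches nothing.
It fails at once if the piano hinge or the lever latch is shoved more than 40 mm (distance of any of piano_hinge, lever_latch from where it was at the start of the episode above 0.04 m).
It also fails if it takes over 61 s, if anything falls off the work surface, if the arm or the gripper's body presses on something with over 40 N, if the wrist force passes 120 N, or if a joint passes its speed limit or range.

## Working session

There is one attempt and no reset: what is moved stays moved. The work goes in short steps, Python scripts to look and compute and a shell command to move; the robot and the scene stay as the last step left them, time stands still between calls to the robot, and variables do not carry over. Pictures are saved under pics/ and viewed, and the job is handed in when it is done.

```bash
ls; mkdir -p pics; python3 - <<'E'
from workcell import manip
import cv2,json
print(manip.get_obs()); print(manip.pinch_z)
for n in ["scene","top","wrist"]:
    c=manip.calibration(n); print(n,c)
for n in ["scene","top","wrist"]:
    cv2.imwrite(f"pics/{n}0.png",manip.camera(n))
E
```

```text
pics
{'clock': 0.0, 'joint_pos': array([-1.23661286,  0.33287654, -0.06469446,  1.4609329 ,  0.02162413,
        1.34988968, -0.08850496]), 'joint_velocities': array([ 2.68099409e-04,  1.69545894e-04, -2.64050800e-04, -8.31351297e-05,
        2.29950180e-04, -4.66684418e-04,  7.73689576e-04]), 'tau': array([ 3.42415151e-04, -6.25443149e+01,  4.94678027e-02, -3.91608882e+01,
        1.62335444e-02,  9.82636178e-03,  2.98119357e-05]), 'position': array([0.21817557, 0.58529019, 0.23051703]), 'ee_rot': array([ 1.77439182e-01,  9.84131515e-01, -7.00502946e-04, -8.05589022e-05]), 'ft_force': array([-0.08317563, -0.82311256, -0.49016319]), 'torque': array([-0.00671578, -0.00196313, -0.0635865 ]), 'grip_width': 0.9999006034770647}
0.0187
scene {'fx': 374.18052916627335, 'fy': 374.18052916627335, 'cx': 320.6847198883083, 'cy': 199.44120372911837, 'view': array([[ 0.75127915,  0.65994916,  0.00683704, -0.36970001],
       [-0.34811417,  0.38744582,  0.85364059,  0.13417955],
       [ 0.56071041, -0.64370245,  0.52081762, -1.29797683],
       [ 0.        ,  0.        ,  0.        ,  1.        ]])}
top {'fx': 380.3597624894101, 'fy': 380.3597624894101, 'cx': 318.667225608024, 'cy': 192.21406007260808, 'view': array([[ 0.01174996, -0.99991639, -0.00539851, -0.06952429],
       [ 0.97688069,  0.0103264 ,  0.21353566, -0.56993179],
       [-0.21346206, -0.00778274,  0.97692035, -0.99301626],
       [ 0.        ,  0.        ,  0.        ,  1.        ]])}
wrist {'fx': 284.97529692692547, 'fy': 284.97529692692547, 'cx': 322.7422052812353, 'cy': 196.59534690929445, 'tool_from_camera': array([[ 9.84375729e-04,  9.48824770e-01,  3.15801500e-01,
         8.09893055e-02],
       [ 9.99999438e-01, -1.05806790e-03,  6.18928582e-05,
        -7.97296034e-04],
       [ 3.92864907e-04,  3.15801262e-01, -9.48825278e-01,
        -1.42558354e-01],
       [ 0.00000000e+00,  0.00000000e+00,  0.00000000e+00,
         1.00000000e+00]])}
```

View pics/scene0.png

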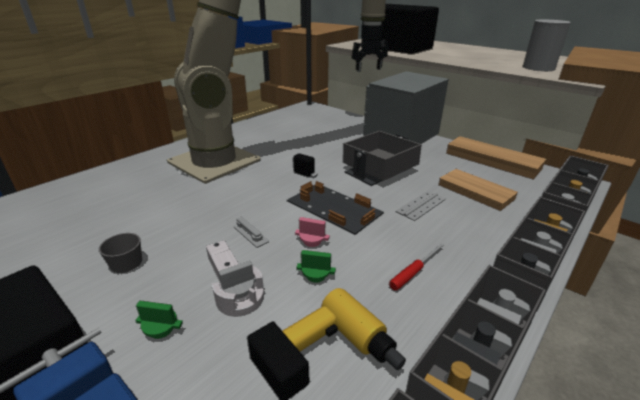

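View pics/top0.png

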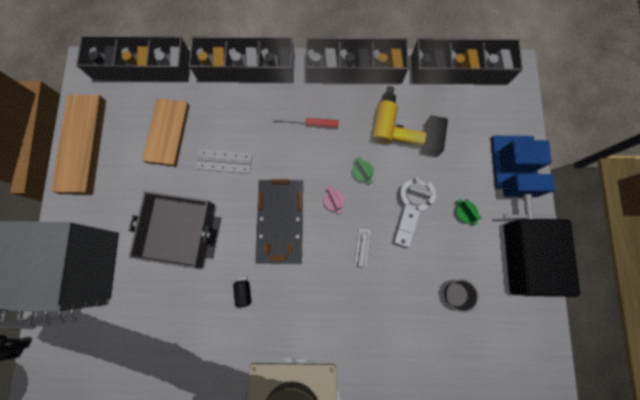

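View pics/wrist0.png

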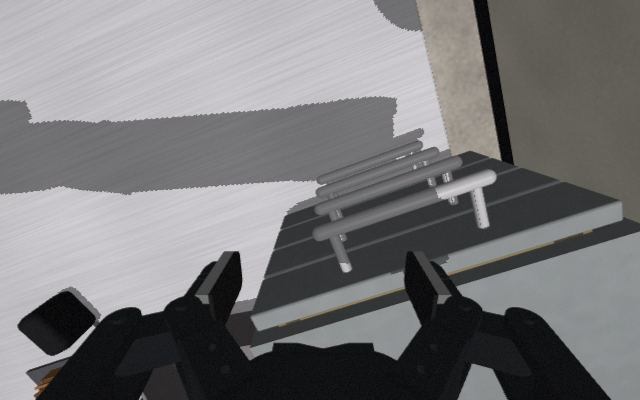

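The closer (white, top view about (412,205)) has its chamber at (417,193) and bar at (405,230). The nest is at (280,221), the grey bin at (173,230), the piano hinge at (224,161), the lever latch at (363,247), and there are green and pink look-alike covers. I'll enlarge these.

```bash
cat > h.py <<'E'
import numpy as np, cv2
from workcell import manip
from scipy.spatial.transform import Rotation as R
C={n:manip.calibration(n) for n in ("scene","top","wrist")}
def cam(n,obs=None):
    c=C[n]
    if n!="wrist": 
        return c,np.linalg.inv(c["view"])
    T=np.eye(4); T[:3,:3]=R.from_quat(obs["ee_rot"]).as_matrix(); T[:3,3]=obs["position"]
    return c,T@c["tool_from_camera"]
def ray(n,u,v,obs=None):
    c,W=cam(n,obs)
    d=np.array([(u-c["cx"])/c["fx"],-(v-c["cy"])/c["fy"],-1.])
    return W[:3,3],W[:3,:3]@d
def onz(n,u,v,z,obs=None):
    o,d=ray(n,u,v,obs); return o+d*(z-o[2])/d[2]
def two(a,b):
    (o1,d1),(o2,d2)=a,b
    A=np.stack([d1,-d2],1); s=np.linalg.lstsq(A,o2-o1,rcond=None)[0]
    p,q=o1+s[0]*d1,o2+s[1]*d2; return (p+q)/2,np.linalg.norm(p-q)
def proj(n,p,obs=None):
    c,W=cam(n,obs); x=np.linalg.inv(W)@np.r_[p,1]
    return np.array([c["cx"]+c["fx"]*x[0]/-x[2], c["cy"]-c["fy"]*x[1]/-x[2]])
def crop(src,out,x0,y0,x1,y1,k):
    im=cv2.imread(src) if isinstance(src,str) else src
    cv2.imwrite(out,cv2.resize(im[y0:y1,x0:x1],None,fx=k,fy=k,interpolation=cv2.INTER_CUBIC))
E
python3 - <<'E'
from h import *
crop("pics/top0.png","pics/t1.png",340,140,500,260,5)
crop("pics/top0.png","pics/t2.png",120,140,320,290,4)
crop("pics/scene0.png","pics/s1.png",190,210,350,330,5)
crop("pics/scene0.png","pics/s2.png",280,110,450,235,4)
E
```

```text
(no output)
```

View pics/t1.png

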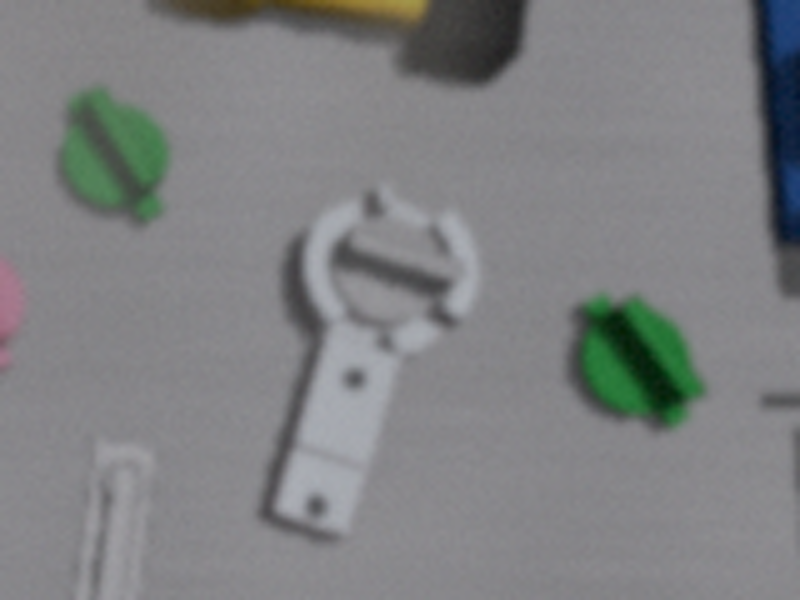

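View pics/t2.png

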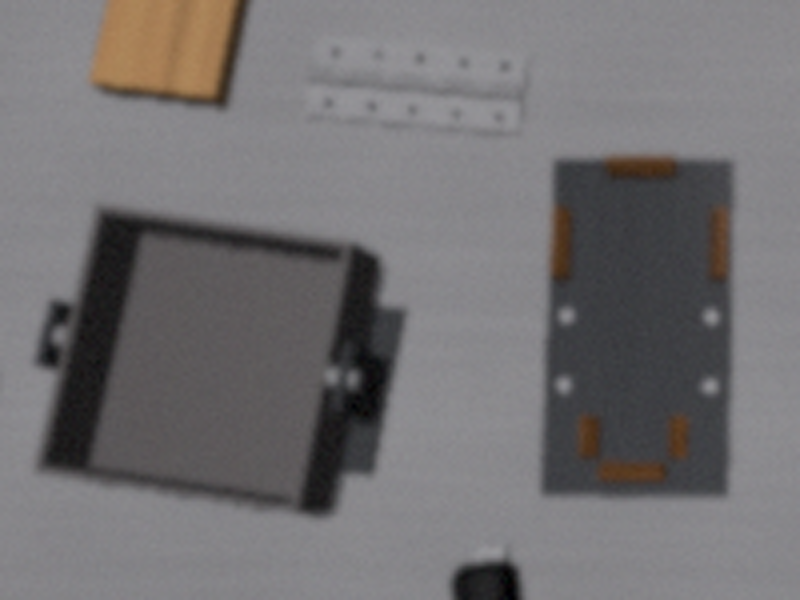

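View pics/s1.png

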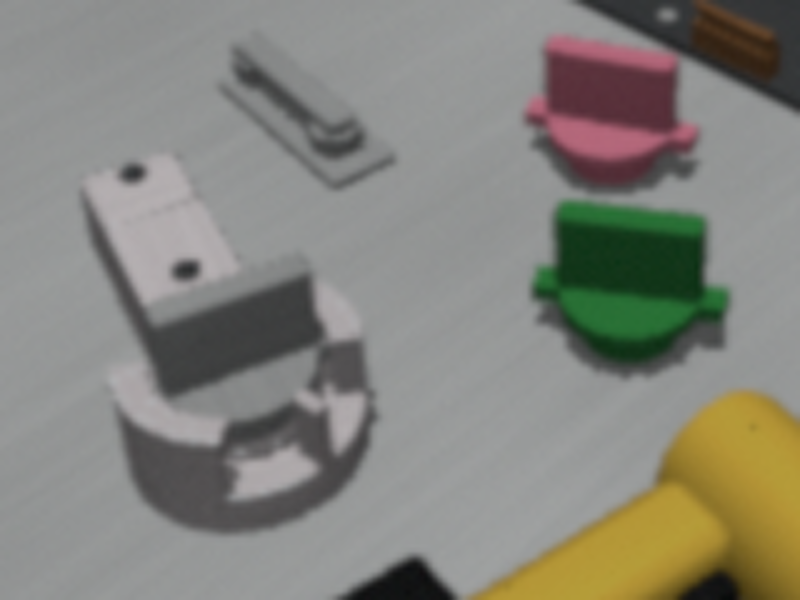

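View pics/s2.png

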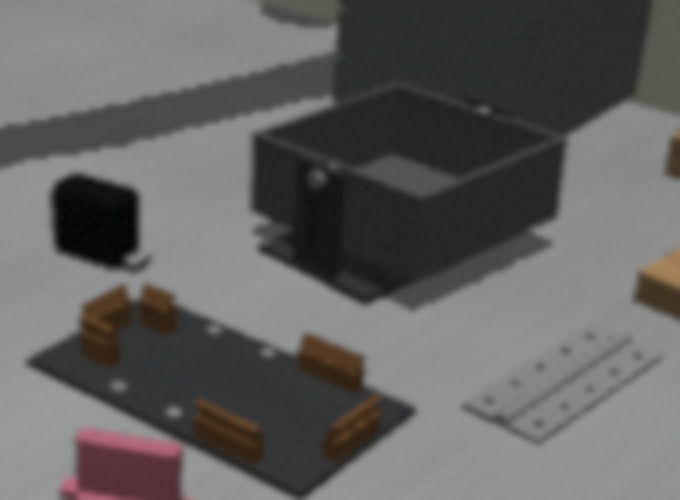

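```bash
python3 - <<'E'
from h import *
np.set_printoptions(precision=4,suppress=True)
for n in("scene","top"): print(n,cam(n)[1][:3,3])
print("box",two(ray("scene",366,82),ray("top",60,308)),two(ray("scene",401,138),ray("top",68,223)))
print("box base",onz("top",118,232,0),onz("top",114,305,0))
# closer
T=lambda x,y:(340+x/5,140+y/5)
a=onz("top",*T(355,378),.04);b=onz("top",*T(317,503),.04)
print("holes",a,b,np.arctan2(*(a-b)[1::-1]),np.linalg.norm(a-b))
N=lambda x,y:(120+x/4,140+y/4)
cs=[onz("top",*N(*p),.006) for p in [(557,161),(732,161),(728,494),(544,493)]]
print("nest",np.array(cs),np.mean(cs,0))
t=(cs[0]+cs[1])/2-(cs[2]+cs[3])/2;print(np.arctan2(t[1],t[0]),np.linalg.norm(t))
bs=[onz("top",*N(*p),.093) for p in [(100,210),(352,245),(328,513),(42,468)]]
print("bin rim",np.array(bs),np.mean(bs,0))
S=lambda x,y:(280+x/4,110+y/4)
for p,q in [((425,195),(328,513)),((565,138),(352,245)),((398,85),(100,210)),((255,133),(42,468))]:
    print(two(ray("scene",*S(*p)),ray("top",*N(*q))))
o=manip.get_obs()
E
```

```text
scene [ 1.0522 -0.6435  0.564 ]
top [ 0.3456 -0.0714  1.0914]
box (array([0.2685, 0.5012, 0.2228]), np.float64(0.0006324121197808959)) (array([0.4418, 0.5825, 0.0527]), np.float64(0.09995306982038914))
box base [0.4607 0.5138 0.    ] [0.2588 0.4997 0.    ]
holes [ 0.5113 -0.3212  0.04  ] [ 0.4416 -0.2976  0.04  ] -0.3271132311290807 0.07359845978592894
nest [[ 0.617   0.1126  0.006 ]
 [ 0.6183 -0.0162  0.006 ]
 [ 0.3775 -0.0183  0.006 ]
 [ 0.3767  0.1109  0.006 ]] [0.4974 0.0472 0.006 ]
0.008003311374913023 0.2405705764468604
bin rim [[0.558  0.4043 0.093 ]
 [0.5359 0.2326 0.093 ]
 [0.3599 0.2351 0.093 ]
 [0.3864 0.4233 0.093 ]] [0.46   0.3238 0.093 ]
(array([0.4195, 0.3011, 0.0255]), np.float64(0.14552042159288645))
(array([0.5758, 0.2542, 0.1319]), np.float64(0.11014460923567031))
(array([0.5039, 0.3282, 0.1668]), np.float64(0.10106114168442011))
(array([0.3454, 0.3798, 0.0697]), np.float64(0.12817523348995696))
```

```bash
python3 - <<'E'
from h import *
np.set_printoptions(precision=4,suppress=True)
N=lambda x,y:(120+x/4,140+y/4);S=lambda x,y:(280+x/4,110+y/4);T=lambda x,y:(340+x/5,140+y/5)
P=[]
for p,q in [((425,195),(352,245)),((565,138),(100,210)),((398,85),(42,468)),((255,133),(328,513))]:
    r=two(ray("scene",*S(*p)),ray("top",*N(*q)));P.append(r[0]);print(r)
print("bin mid",np.mean(P,0))
# bin base floor corners in top
print([onz("top",*N(*p),.028) for p in [(140,232),(350,258),(300,505),(92,465)]])
a=onz("top",*T(355,378),.04);b=onz("top",*T(317,503),.04);u=(a-b)[:2];u/=np.linalg.norm(u);n=np.array([-u[1],u[0]])
for nm,p,z in [("endL",(275,515),.04),("endR",(345,535),.04),("ring",(391,273),.049),("ringtop",(383,192),.049),("ringL",(308,262),.049),("ringR",(480,275),.049),("handle mid",(398,258),.083)]:
    w=onz("top",*T(*p),z); d=(w-a)[:2]; print(nm,w,"along",d@u,"across",d@n)
Sc=lambda x,y:(190+x/5,210+y/5)
for p,z in [((133,172),.04),((187,269),.04),((228,292),.083)]:
    print("scene",onz("scene",*Sc(*p),z))
E
```

```text
(array([0.5378, 0.2341, 0.0948]), np.float64(0.005823616903510682))
(array([0.56  , 0.4063, 0.0919]), np.float64(0.004203300881894607))
(array([0.3878, 0.4278, 0.0861]), np.float64(0.0030670160618289028))
(array([0.3661, 0.2418, 0.0916]), np.float64(0.017213801974221975))
bin mid [0.4629 0.3275 0.0911]
[array([0.5561, 0.4048, 0.028 ]), array([0.5388, 0.2531, 0.028 ]), array([0.366 , 0.2747, 0.028 ]), array([0.3915, 0.4211, 0.028 ])]
endL [ 0.4348 -0.2743  0.04  ] along -0.08754236986192357 across 0.01984785340576793
endR [ 0.4243 -0.3123  0.04  ] along -0.0852564578494441 across -0.01947762072118182
ring [ 0.5695 -0.3416  0.049 ] along 0.06162162566111016 across -0.0005812278252830007
ringtop [ 0.6162 -0.3391  0.049 ] along 0.10509315024523214 across 0.01675775608990946
ringL [ 0.5753 -0.2954  0.049 ] along 0.05229260088485466 across 0.04499992138862038
ringR [ 0.5689 -0.3912  0.049 ] along 0.07698962883889518 across -0.047793740543825645
handle mid [ 0.5705 -0.3369  0.083 ] along 0.06112455094753815 across 0.004168315851444274
scene [ 0.4423 -0.2969  0.04  ]
scene [ 0.5135 -0.3206  0.04  ]
scene [ 0.58   -0.3447  0.083 ]
```

```bash
cat >> h.py <<'E'
np.set_printoptions(precision=4,suppress=True)
def go(p,phi):
    "tool y at world angle phi, tool pointing down; print shift and turn in the present tool frame"
    o=manip.get_obs(); M=R.from_quat(o["ee_rot"]).as_matrix()
    y=np.array([np.cos(phi),np.sin(phi),0]); z=np.array([0,0,-1.]); x=np.cross(y,z)
    D=np.stack([x,y,z],1)
    print("t",o["clock"],"pos",o["position"],"yphi",np.arctan2(M[1,1],M[0,1]),"j",o["joint_pos"],"F",o["ft_force"],"w",o["grip_width"])
    print("  shift",M.T@(np.array(p)-o["position"]),"turn",R.from_matrix(M.T@D).as_rotvec())
E
python3 - <<'E'
from h import *
go([.218,.586,.35],1.2145)
go([.45,.15,.35],1.244)
go([.496,-.315,.35],1.244)
E
```

```text
t 0.15 pos [0.2182 0.5854 0.2307] yphi 1.2139991236086307 j [-1.2366  0.3327 -0.0647  1.4607  0.0216  1.3499 -0.0885] F [-0.318   0.1294 -0.2029] w 0.9992044387263456
  shift [ 0.0004  0.0004 -0.1193] turn [-0.001   0.     -0.0005]
t 0.15 pos [0.2182 0.5854 0.2307] yphi 1.2139991236086307 j [-1.2366  0.3327 -0.0647  1.4607  0.0216  1.3499 -0.0885] F [-0.318   0.1294 -0.2029] w 0.9992044387263456
  shift [-0.3693 -0.3271 -0.1189] turn [-0.001  0.    -0.03 ]
t 0.15 pos [0.2182 0.5854 0.2307] yphi 1.2139991236086307 j [-1.2366  0.3327 -0.0647  1.4607  0.0216  1.3499 -0.0885] F [-0.318   0.1294 -0.2029] w 0.9992044387263456
  shift [-0.5748 -0.7468 -0.1185] turn [-0.001  0.    -0.03 ]
```

```bash
python3 -m handwheel '[[[0,0,-0.06,0,0,0,0.0854],[0,0,-0.12,0,0,0,0.0854],[-0.046,-0.041,-0.12,0,0,0,0.0854],[-0.092,-0.082,-0.12,0,0,0,0.0854],[-0.138,-0.123,-0.12,0,0,0,0.0854],[-0.185,-0.164,-0.12,0,0,0,0.0854],[-0.232,-0.205,-0.12,0,0,0,0.0854],[-0.278,-0.246,-0.12,0,0,-0.03,0.0854]]]' 40
python3 - <<'E'
from h import *
go([.47,-.0,.30],1.244)
go([.49,-.31,.26],1.244)
E
```

```text
clock: 1.15
position: [0.3935, 0.256, 0.3513]
ee_rot: [0.162, 0.987, 0.0, -0.0]
ft_force: [1.0, -0.3, -0.1]
grip_width: 1.0
t 1.15 pos [0.3935 0.256  0.3513] yphi 1.2443837998403833 j [-0.8764 -0.0624  0.1926  1.655   0.0117  1.5475  0.5599] F [ 0.9945 -0.2743 -0.1095] w 0.9999577062983188
  shift [-0.1546 -0.2179  0.0512] turn [ 0.0004 -0.0001  0.0004]
t 1.15 pos [0.3935 0.256  0.3513] yphi 1.2443837998403833 j [-0.8764 -0.0624  0.1926  1.655   0.0117  1.5475  0.5599] F [ 0.9945 -0.2743 -0.1095] w 0.9999577062983188
  shift [-0.2729 -0.5052  0.0911] turn [ 0.0004 -0.0001  0.0004]
```

```bash
python3 -m handwheel '[[[-0.03,-0.055,0,0,0,0,0.0854],[-0.06,-0.11,0.01,0,0,0,0.0854],[-0.09,-0.165,0.02,0,0,0,0.0854],[-0.12,-0.22,0.03,0,0,0,0.0854],[-0.15,-0.275,0.045,0,0,0,0.0854],[-0.18,-0.33,0.06,0,0,0,0.0854],[-0.21,-0.385,0.075,0,0,0,0.0854],[-0.24,-0.44,0.09,0,0,0,0.0854]]]' 
python3 -m handwheel '[[[-0.033,-0.065,0,0,0,0,0.0854],[-0.033,-0.065,0,0,0,0,0.0854],[-0.033,-0.065,0,0,0,0,0.0854]]]' 
python3 - <<'E'
from h import *
go([.496,-.315,.0073],1.244)
o=manip.get_obs(); im=manip.camera("wrist"); cv2.imwrite("pics/w1.png",im)
for p in [(.5124,-.3209,.04),(.442,-.297,.04),(.572,-.3405,.049)]: print(proj("wrist",p,o))
E
```

```text
clock: 2.15
position: [0.4772, -0.2272, 0.2636]
ee_rot: [0.162, 0.987, 0.0, 0.001]
ft_force: [1.8, 1.4, 0.3]
grip_width: 1.0
clock: 2.52
position: [0.4872, -0.2979, 0.2633]
ee_rot: [0.163, 0.987, -0.0, -0.001]
ft_force: [0.6, 0.1, -0.2]
grip_width: 0.997
t 2.525 pos [ 0.4872 -0.2979  0.2633] yphi 1.2424891915042988 j [-0.2894  0.2608  0.9154  1.5983 -0.2087  1.387   1.8907] F [ 0.5629  0.1382 -0.2018] w 0.9966866330514771
  shift [-0.0141 -0.0132  0.256 ] turn [-0.0005 -0.0011 -0.0015]
[313.3089 190.0348]
[312.6919 133.631 ]
[314.0077 235.357 ]
```

View pics/w1.png

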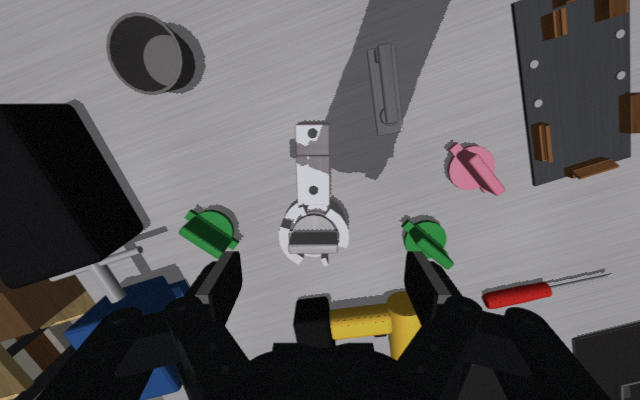

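The holes in the wrist view, at (312,132) and (313,190), fall within 1–2 px of the predicted pixels. The long bare-metal part with the steel-grey cover on it is the closer; the green (208,232) and (425,240) and pink (470,165) covers are the look-alikes. Descending on the bar.

```bash
python3 -m handwheel '[[[-0.014,-0.013,0.05,0,0,0,0.0854],[-0.014,-0.013,0.1,0,0,0,0.0854],[-0.014,-0.013,0.15,0,0,0,0.0854],[-0.014,-0.013,0.19,0,0,0,0.0854],[-0.014,-0.013,0.22,0,0,0,0.0854],[-0.014,-0.013,0.245,0,0,0,0.0854],[-0.014,-0.013,0.256,0,0,0,0.0854],[-0.014,-0.013,0.256,0,0,0,0.0854]]]' 
python3 - <<'E'
from h import *
go([.496,-.315,.0073],1.244)
o=manip.get_obs(); im=manip.camera("wrist"); cv2.imwrite("pics/w2.png",im)
E
```

```text
clock: 3.58
position: [0.497, -0.3132, 0.0079]
ee_rot: [0.162, 0.987, 0.0, -0.0]
ft_force: [0.9, 0.7, 0.6]
grip_width: 1.002
t 3.575 pos [ 0.497  -0.3132  0.0079] yphi 1.245481963906933 j [-0.1032  0.5875  0.7475  1.8077 -0.4867  0.9397  2.1022] F [0.9178 0.6837 0.5664] w 1.0020058769368816
  shift [ 0.0004 -0.0021  0.0006] turn [ 0.001  -0.0002  0.0015]
```

View pics/w2.png

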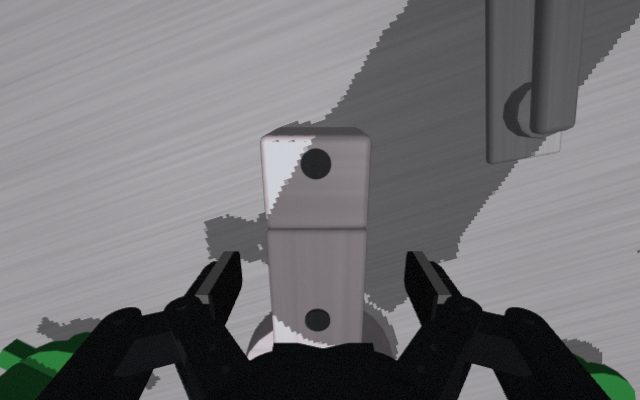

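The bar is midway between the pads (centre column 316 against the pads' 322). Closing, then lifting straight up.

```bash
python3 -m handwheel '[[[0,-0.002,0,0,0,0,0.04],[0,-0.002,0,0,0,0,0.03],[0,-0.002,0,0,0,0,0.03],[0,-0.002,0,0,0,0,0.03],[0,-0.002,0,0,0,0,0.03],[0,-0.002,0,0,0,0,0.03]]]' 80
python3 -m handwheel '[[[0,0,-0.02,0,0,0,0.03],[0,0,-0.05,0,0,0,0.03],[0,0,-0.09,0,0,0,0.03],[0,0,-0.13,0,0,0,0.03],[0,0,-0.13,0,0,0,0.03]]]' 
python3 - <<'E'
from h import *
go([.496,-.315,.0073],1.244)
o=manip.get_obs(); im=manip.camera("wrist"); cv2.imwrite("pics/w3.png",im)
cv2.imwrite("pics/s3.png",manip.camera("scene"))
E
```

```text
clock: 4.38
position: [0.4965, -0.3164, 0.0086]
ee_rot: [0.163, 0.987, 0.0, 0.001]
ft_force: [-1.2, 2.1, 7.9]
grip_width: 0.501
clock: 5.0
position: [0.4969, -0.3174, 0.1407]
ee_rot: [0.163, 0.987, -0.0, 0.002]
ft_force: [0.7, 0.2, -9.2]
grip_width: 0.501
t 5.0 pos [ 0.4969 -0.3174  0.1407] yphi 1.2435209734056334 j [-0.1939  0.4188  0.8648  1.7131 -0.345   1.1651  2.0089] F [ 0.7458  0.1595 -9.1819] w 0.5006240229707256
  shift [0.0022 0.002  0.1334] turn [-0.      0.0047 -0.0005]
```

View pics/w3.png

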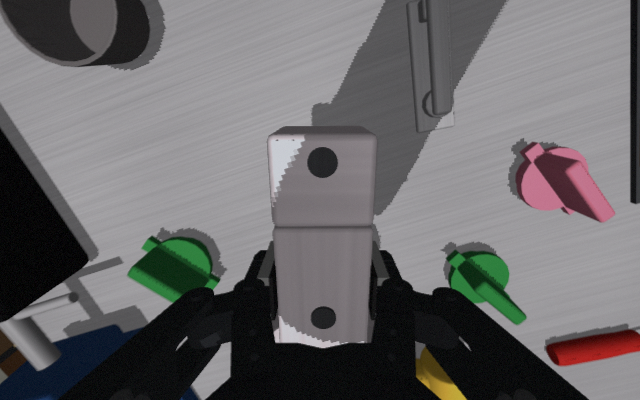

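View pics/s3.png

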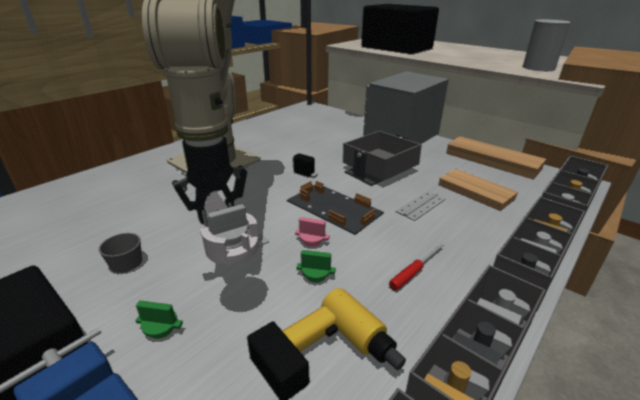

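```bash
python3 - <<'E'
from h import *
W=C["wrist"]["tool_from_camera"];c=C["wrist"]
def tl(u,v,z):
    d=W[:3,:3]@np.array([(u-c["cx"])/c["fx"],-(v-c["cy"])/c["fy"],-1.]);o=W[:3,3];return o+d*(z-o[2])/d[2]
for p in [(322.3,162),(322.5,318),(268,135),(375,134),(276,340),(371,340)]: print(p,tl(*p,-.0314))
print("bottom edge end",tl(322,127,.0))
E
```

```text
(322.3, 162) [ 0.0584 -0.001  -0.0314]
(322.5, 318) [-0.0173 -0.0009 -0.0314]
(268, 135) [ 0.0689 -0.0218 -0.0314]
(375, 134) [ 0.0693  0.0192 -0.0314]
(276, 340) [-0.0306 -0.0238 -0.0314]
(371, 340) [-0.0306  0.0231 -0.0314]
bottom edge end [ 0.0693 -0.0012  0.    ]
```

```bash
python3 - <<'E'
from h import *
S=lambda x,y:(280+x/4,110+y/4)
s=[onz("scene",*S(*p),.006) for p in [(27,361),(302,497),(415,409)]]; print(np.array(s),(s[0]+s[2])/2)
d=s[1]-s[0];print(np.arctan2(d[1],d[0]),np.linalg.norm(d)); 
im=cv2.imread("pics/top0.png"); hsv=cv2.cvtColor(im,cv2.COLOR_BGR2HSV)
sub=im[170:275,250:312].max(2); m=(sub<95).astype(np.uint8)
sat=hsv[170:275,250:312,1]>110; m|=sat.astype(np.uint8)
cn=max(cv2.findContours(m,0,1)[0],key=cv2.contourArea); r=cv2.boxPoints(cv2.minAreaRect(cn))+[250,170]
q=np.array([onz("top",*p,.006) for p in r]); print(r,q,q.mean(0))
# screws
N=lambda x,y:(120+x/4,140+y/4)
w=np.array([onz("top",*N(*p),.006) for p in [(567,316),(711,317),(710,386),(564,385)]]);print(w,w.mean(0))
w=np.array([onz("scene",*S(*p),.006) for p in [(119,386),(174,412),(214,329),(268,352)]]);print(w,w.mean(0))
E
```

```text
[[ 0.3825 -0.0218  0.006 ]
 [ 0.6256 -0.0209  0.006 ]
 [ 0.6231  0.1105  0.006 ]] [0.5028 0.0443 0.006 ]
0.003941370066345542 0.24313862386522225
[[256. 180.]
 [302. 180.]
 [302. 263.]
 [256. 263.]] [[ 0.6176  0.1222  0.006 ]
 [ 0.619  -0.0132  0.006 ]
 [ 0.3789 -0.0183  0.006 ]
 [ 0.3774  0.1109  0.006 ]] [0.4982 0.0504 0.006 ]
[[ 0.5021  0.1002  0.006 ]
 [ 0.5025 -0.0035  0.006 ]
 [ 0.453  -0.0039  0.006 ]
 [ 0.4525  0.1002  0.006 ]] [0.4775 0.0483 0.006 ]
[[ 0.4538 -0.0024  0.006 ]
 [ 0.5036 -0.0016  0.006 ]
 [ 0.4528  0.1022  0.006 ]
 [ 0.5027  0.1029  0.006 ]] [0.4782 0.0502 0.006 ]
```

```bash
python3 - <<'E'
from h import *
go([.4755,.048,.16],1.575)
E
```

```text
t 5.1 pos [ 0.4954 -0.3157  0.1369] yphi 1.2441572785693475 j [-0.193   0.4225  0.862   1.7173 -0.3462  1.1638  2.0097] F [ 0.3955  0.6136 -8.8459] w 0.5001825884851745
  shift [ 0.1355  0.3381 -0.0227] turn [ 0.001  -0.0011 -0.3308]
```

```bash
python3 -m handwheel '[[[0.012,0.03,-0.012,0,0,-0.03,0.03],[0.03,0.075,-0.023,0,0,-0.07,0.03],[0.048,0.12,-0.023,0,0,-0.12,0.03],[0.067,0.167,-0.023,0,0,-0.17,0.03],[0.086,0.214,-0.023,0,0,-0.22,0.03],[0.105,0.262,-0.023,0,0,-0.27,0.03],[0.123,0.306,-0.023,0,0,-0.31,0.03],[0.1355,0.338,-0.023,0,0,-0.331,0.03]]]' 
python3 -m handwheel '[[[0,0,0,0,0,0,0.03],[0,0,0,0,0,0,0.03]]]'
python3 - <<'E'
from h import *
go([.4755,.048,.16],1.575)
o=manip.get_obs(); im=manip.camera("wrist"); cv2.imwrite("pics/w4.png",im)
cv2.imwrite("pics/s4.png",manip.camera("scene"));cv2.imwrite("pics/t4.png",manip.camera("top"))
crop("pics/s4.png","pics/s4c.png",250,120,410,240,5)
crop("pics/t4.png","pics/t4c.png",230,160,350,280,5)
E
```

```text
clock: 6.1
position: [0.4743, 0.0494, 0.159]
ee_rot: [-0.004, 1.0, -0.0, -0.002]
ft_force: [0.3, -0.8, -8.0]
grip_width: 0.497
clock: 6.35
position: [0.4752, 0.0465, 0.1595]
ee_rot: [-0.002, 1.0, -0.001, -0.001]
ft_force: [-0.5, -0.4, -8.4]
grip_width: 0.506
t 6.35 pos [0.4752 0.0465 0.1595] yphi 1.5745827446803409 j [-0.841   0.0521  0.6744  1.9606 -0.0348  1.1431  1.4219] F [-0.5129 -0.4301 -8.4401] w 0.5063771514614731
  shift [-0.0003  0.0015 -0.0005] turn [-0.0012 -0.0024 -0.0004]
```

View pics/w4.png

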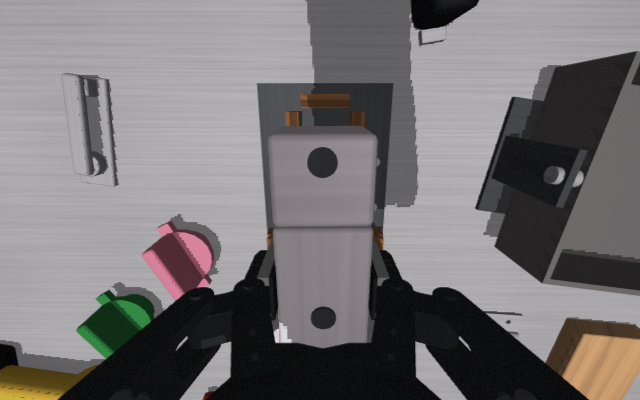

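View pics/s4c.png

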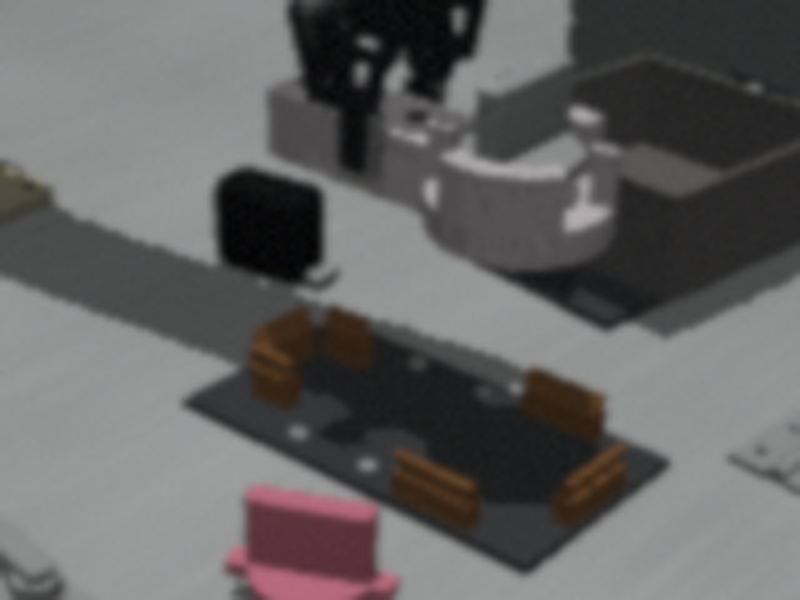

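View pics/t4c.png

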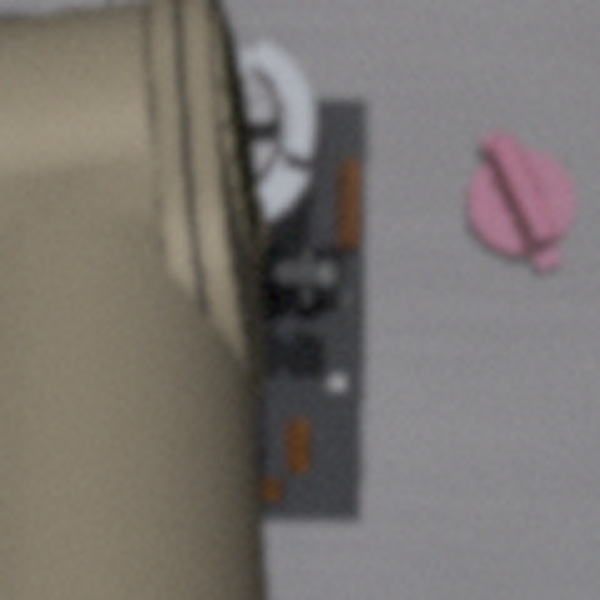

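```bash
python3 - <<'E'
from h import *
o=manip.get_obs()
im=cv2.imread("pics/w4.png"); crop(im,"pics/w4c.png",245,70,405,170,5)
for p,z in [((257.5,83.5),.006),((391.5,83.5),.006),((301,97),.035),((350,96),.035),((265.5,200),.006),((384.5,200),.006)]: print(p,onz("wrist",*p,z,o))
print("edge tool",o["position"])
E
```

```text
(257.5, 83.5) [ 0.3778 -0.0184  0.006 ]
(391.5, 83.5) [0.3773 0.1116 0.006 ]
(301, 97) [0.3905 0.0257 0.035 ]
(350, 96) [0.3895 0.0691 0.035 ]
(265.5, 200) [ 0.4973 -0.0178  0.006 ]
(384.5, 200) [0.4968 0.1134 0.006 ]
edge tool [0.4758 0.0462 0.1602]
```

View pics/w4c.png

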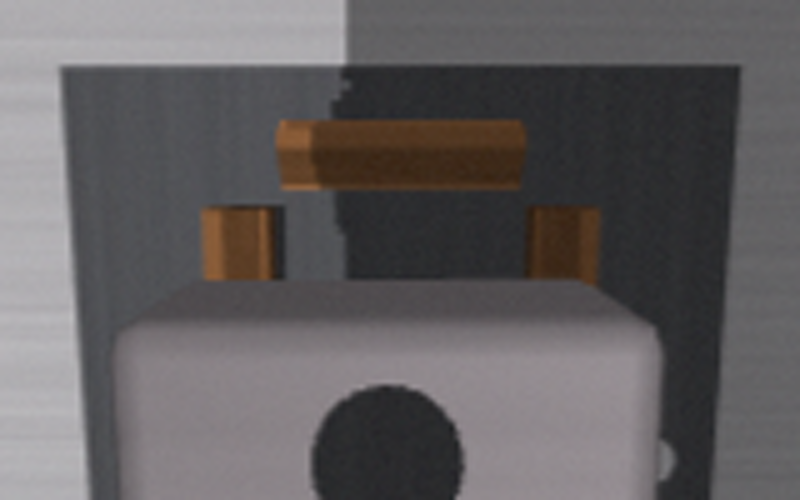

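```bash
python3 -m handwheel '[[[0.001,0.0015,0.05,0,0,0,0.03],[0.001,0.0015,0.09,0,0,0,0.03],[0.001,0.0015,0.11,0,0,0,0.03],[0.001,0.0015,0.11,0,0,0,0.03],[0.001,0.0015,0.11,0,0,0,0.03]]]'
python3 - <<'E'
from h import *
go([.4745,.048,.0146],1.575)
o=manip.get_obs(); im=manip.camera("wrist"); cv2.imwrite("pics/w5.png",im)
cv2.imwrite("pics/s5.png",manip.camera("scene"))
crop("pics/s5.png","pics/s5c.png",270,120,430,240,5)
E
```

```text
clock: 7.12
position: [0.4759, 0.0485, 0.0517]
ee_rot: [-0.002, 1.0, 0.0, 0.001]
ft_force: [-0.6, -0.2, -8.2]
grip_width: 0.502
t 7.125 pos [0.4759 0.0485 0.0517] yphi 1.5743472107044905 j [-0.7963  0.2311  0.6617  2.0627 -0.1805  0.902   1.5393] F [-0.6145 -0.2423 -8.1671] w 0.5019679992492516
  shift [ 0.0015 -0.0005  0.0371] turn [ 0.0003  0.0013 -0.0007]
```

View pics/w5.png

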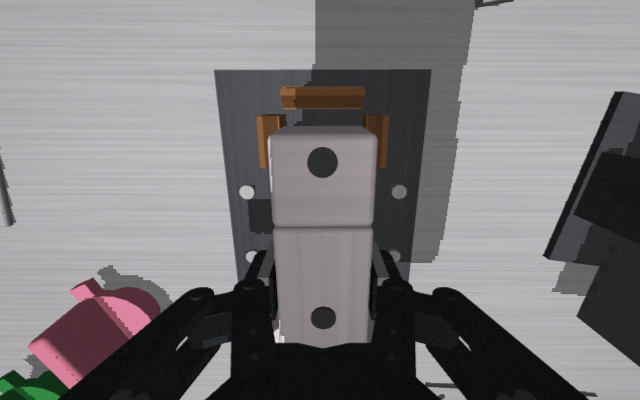

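View pics/s5c.png

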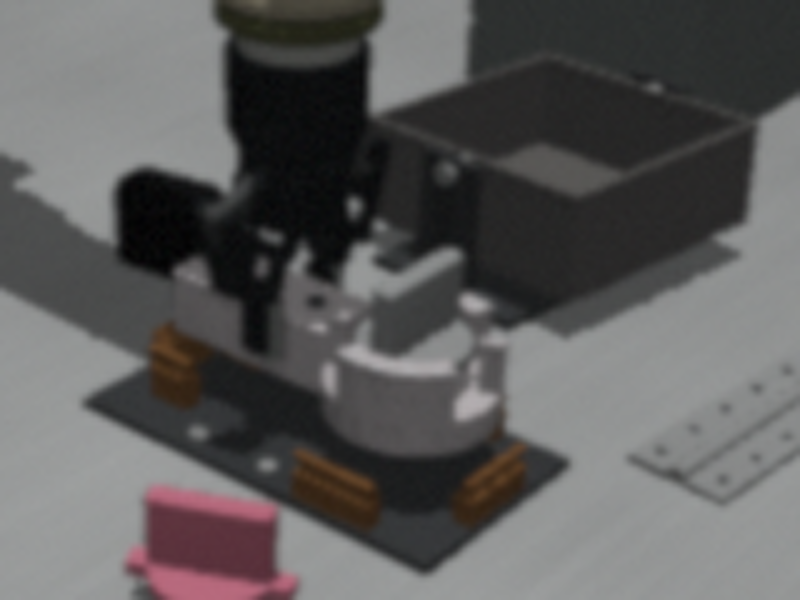

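```bash
python3 - <<'E'
from h import *
o=manip.get_obs()
for p,z in [((215,70.5),.006),((431,70),.006),((246.5,192),.006),((399,192),.006)]: print(p,onz("wrist",*p,z,o))
print("rear end",o["position"][0]-.0705, o["position"])
E
```

```text
(215, 70.5) [ 0.3772 -0.0178  0.006 ]
(431, 70) [0.3763 0.1133 0.006 ]
(246.5, 192) [ 0.4545 -0.0049  0.006 ]
(399, 192) [0.454  0.1008 0.006 ]
rear end 0.40557102710250936 [0.4761 0.0489 0.0519]
```

```bash
python3 -m handwheel '[[[0.002,0,0.01,0,0,0,0.03],[0.002,0,0.02,0,0,0,0.03],[0.002,0,0.027,0,0,0,0.03],[0.002,0,0.032,0,0,0,0.03],[0.002,0,0.036,0,0,0,0.03],[0.002,0,0.036,0,0,0,0.03]]]'
python3 - <<'E'
from h import *
go([.474,.048,.0146],1.575)
o=manip.get_obs(); im=manip.camera("wrist"); cv2.imwrite("pics/w6.png",im)
cv2.imwrite("pics/s6.png",manip.camera("scene"))
crop("pics/s6.png","pics/s6c.png",270,120,430,240,5)
E
```

```text
clock: 7.98
position: [0.4734, 0.0487, 0.0148]
ee_rot: [-0.002, 1.0, 0.0, 0.0]
ft_force: [-0.7, -1.1, -6.4]
grip_width: 0.499
t 7.975 pos [0.4734 0.0487 0.0148] yphi 1.5748808658756797 j [-0.7682  0.2994  0.6362  2.0893 -0.2414  0.8233  1.5872] F [-0.7351 -1.1004 -6.3972] w 0.49877678574919987
  shift [-0.0006 -0.0007  0.0002] turn [ 0.0002  0.0003 -0.0001]
```

View pics/w6.png

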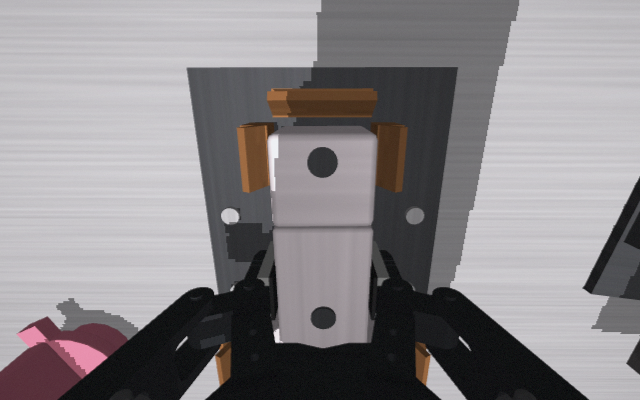

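View pics/s6c.png

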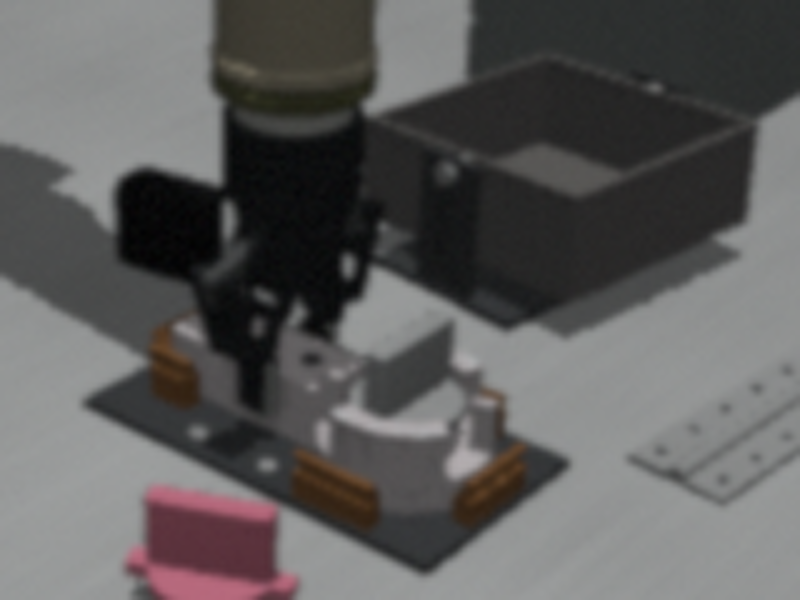

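The closer sits between all its cheeks, with equal gaps at (270,155) and (376,155) in the wrist view. Pressing lightly down, then opening.

```bash
python3 -m handwheel '[[[0,0,0.001,0,0,0,0.03],[0,0,0.002,0,0,0,0.03],[0,0,0.002,0,0,0,0.03]]]'
python3 -m handwheel '[[[0,0,0,0,0,0,0.0854],[0,0,0,0,0,0,0.0854],[0,0,0,0,0,0,0.0854],[0,0,0,0,0,0,0.0854],[0,0,0,0,0,0,0.0854]]]'
python3 - <<'E'
from h import *
o=manip.get_obs(); print(o["ft_force"],o["grip_width"],o["position"])
im=manip.camera("wrist"); cv2.imwrite("pics/w7.png",im)
cv2.imwrite("pics/s7.png",manip.camera("scene"))
crop("pics/s7.png","pics/s7c.png",270,120,430,240,5)
E
```

```text
clock: 8.45
position: [0.4734, 0.0487, 0.0145]
ee_rot: [-0.002, 1.0, 0.001, -0.0]
ft_force: [-15.1, -2.6, 29.7]
grip_width: 0.504
clock: 9.07
position: [0.4731, 0.0488, 0.0127]
ee_rot: [-0.002, 1.0, 0.0, -0.0]
ft_force: [0.1, 0.6, -0.7]
grip_width: 1.006
[ 0.0616  0.555  -0.6555] 1.0057719113075982 [0.4731 0.0488 0.0127]
```

View pics/w7.png

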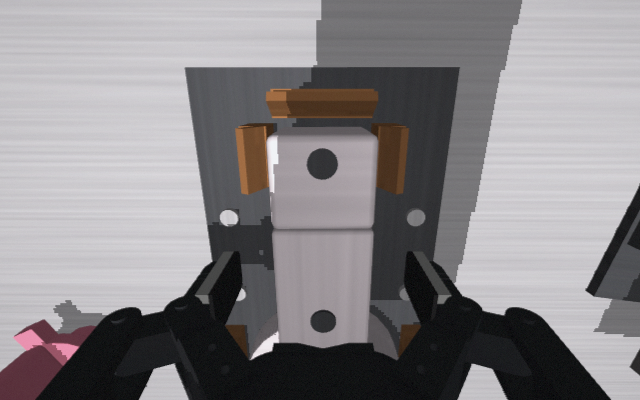

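View pics/s7c.png

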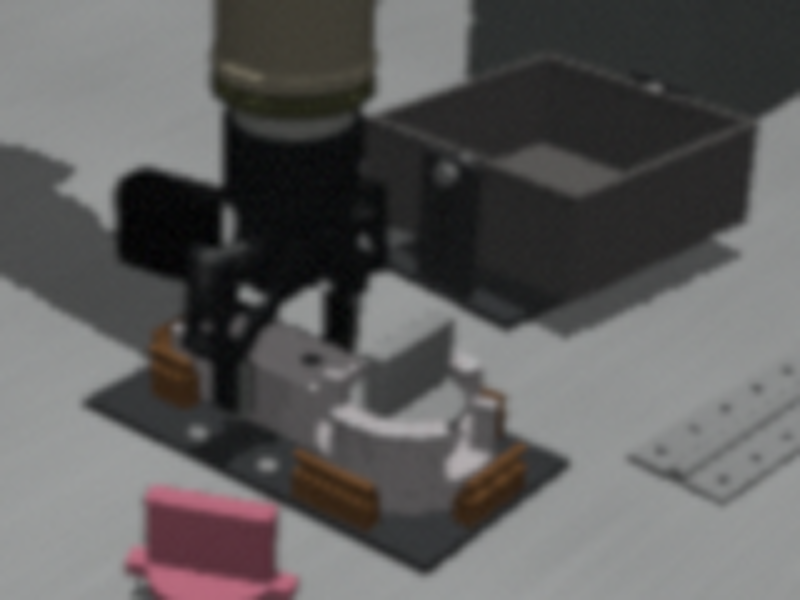

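```bash
python3 -m handwheel '[[[0,0,-0.02,0,0,0,0.0854],[0,0,-0.06,0,0,0,0.0854],[0,0,-0.11,0,0,0,0.0854],[0,0,-0.16,0,0,0,0.0854],[0,0,-0.2,0,0,0,0.0854],[0,0,-0.2,0,0,0,0.0854],[0,0,-0.2,0,0,0,0.0854]]]'
python3 - <<'E'
from h import *
o=manip.get_obs(); print(o["ft_force"],o["grip_width"],o["position"],o["ee_rot"])
im=manip.camera("wrist"); cv2.imwrite("pics/w8.png",im)
crop(im,"pics/w8c.png",240,80,400,280,3)
cv2.imwrite("pics/s8.png",manip.camera("scene"))
crop("pics/s8.png","pics/s8c.png",270,120,430,240,5)
for p in [(.500+.056,.048,.089)]: print(proj("wrist",p,o),proj("scene",p))
E
```

```text
clock: 10.05
position: [0.4728, 0.0487, 0.2121]
ee_rot: [-0.002, 1.0, 0.0, -0.0]
ft_force: [-0.1, -0.1, 0.3]
grip_width: 1.001
[-0.1244 -0.0546  0.2644] 1.0006767946933819 [0.4728 0.0487 0.2121] [-0.0021  1.      0.     -0.0003]
[322.4185 264.3877] [351.6352 185.8736]
```

View pics/w8c.png

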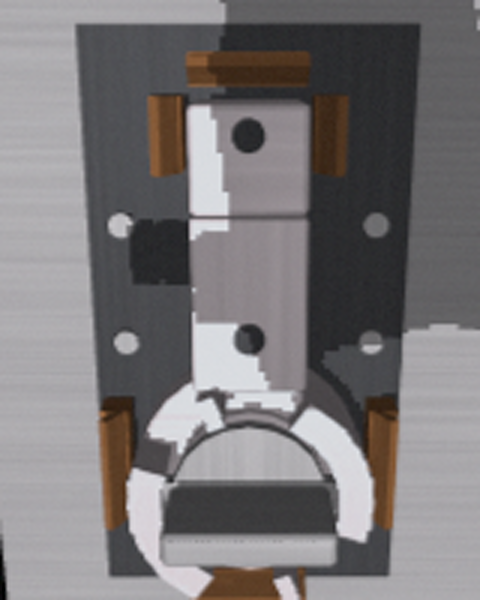

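View pics/s8c.png

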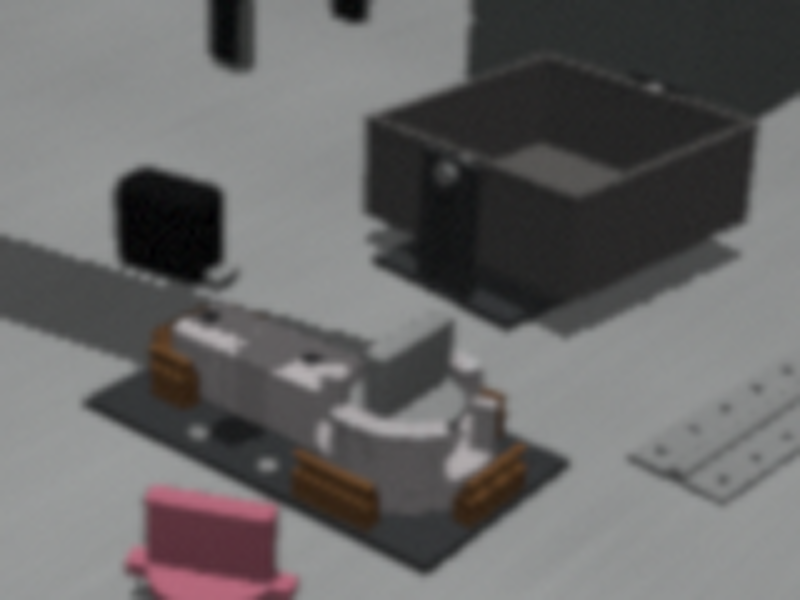

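```bash
python3 - <<'E'
from h import *
o=manip.get_obs()
C0=[240+249/3,80+549/3]; print(onz("wrist",*C0,.089,o))
# handle angle from top face corners
a=onz("wrist",240+163/3,80+550/3,.089,o);b=onz("wrist",240+336/3,80+550/3,.089,o);print(a,b)
go([.555,.0485,.15],.004)
E
```

```text
[0.5535 0.0484 0.089 ]
[0.554  0.0179 0.089 ] [0.5537 0.0792 0.089 ]
t 10.15 pos [0.4725 0.0486 0.2116] yphi 1.5749602405010716 j [-0.8855 -0.018   0.6899  1.8996  0.0125  1.2579  1.3754] F [-0.2746  0.6293  0.4295] w 0.9977309224320076
  shift [-0.0827 -0.0004  0.0614] turn [-0.0021 -0.0008  1.571 ]
```

```bash
python3 -m handwheel '[[[-0.01,0,0.0,0,0,0.18,0.0854],[-0.02,0,0,0,0,0.36,0.0854],[-0.03,0,0,0,0,0.54,0.0854],[-0.04,0,0,0,0,0.72,0.0854],[-0.05,0,0,0,0,0.9,0.0854],[-0.06,0,0,0,0,1.08,0.0854],[-0.07,0,0,0,0,1.26,0.0854],[-0.081,0,0,0,0,1.44,0.0854]]]'
python3 - <<'E'
from h import *
go([.5538,.0485,.12],.004)
E
```

```text
clock: 11.15
position: [0.5539, 0.0489, 0.2115]
ee_rot: [0.66, 0.751, -0.001, -0.0]
ft_force: [-0.9, 0.6, 0.3]
grip_width: 1.002
t 11.15 pos [0.5539 0.0489 0.2115] yphi 0.1288657878762382 j [-0.8691  0.2368  0.8163  1.7091 -0.1788  1.2751  0.1149] F [-0.8537  0.5758  0.2735] w 1.0020724829222911
  shift [-0.0003  0.      0.0915] turn [-0.0019  0.0008  0.1249]
```

```bash
python3 -m handwheel '[[[0,0,0.03,0,0,0.125,0.0854],[0,0,0.06,0,0,0.125,0.0854],[0,0,0.075,0,0,0.125,0.0854],[0,0,0.075,0,0,0.125,0.0854]]]'
python3 - <<'E'
from h import *
go([.5538,.0485,.0593],.004)
o=manip.get_obs(); im=manip.camera("wrist"); cv2.imwrite("pics/w9.png",im)
cv2.imwrite("pics/s9.png",manip.camera("scene"))
crop("pics/s9.png","pics/s9c.png",270,100,430,220,5)
E
```

```text
clock: 11.65
position: [0.5534, 0.0488, 0.1368]
ee_rot: [0.704, 0.711, -0.001, -0.0]
ft_force: [0.4, 0.0, 0.7]
grip_width: 1.0
t 11.65 pos [0.5534 0.0488 0.1368] yphi 0.009936695982300124 j [-0.8474  0.3211  0.8064  1.7988 -0.2534  1.1315  0.0529] F [0.4139 0.0492 0.6865] w 0.9997199204870849
  shift [-0.0002  0.0005  0.0775] turn [-0.0022  0.0011  0.0059]
```

View pics/w9.png

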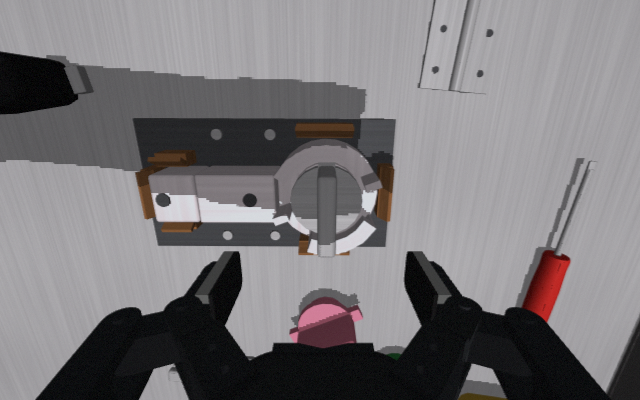

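View pics/s9c.png

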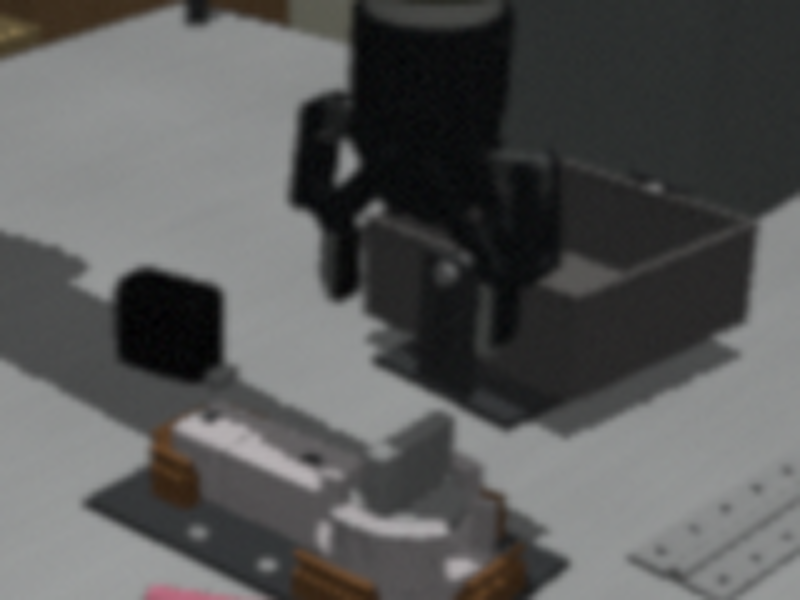

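```bash
python3 - <<'E'
from h import *
crop("pics/w9.png","pics/w9c.png",260,110,400,270,4)
o=manip.get_obs()
for u,v in [(327.5,250),(327.5,180),(319,250),(336,250)]: print(onz("wrist",u,v,.089,o))
E
```

```text
[0.5584 0.0228 0.089 ]
[0.5576 0.0776 0.089 ]
[0.552  0.0227 0.089 ]
[0.5649 0.0229 0.089 ]
```

View pics/w9c.png

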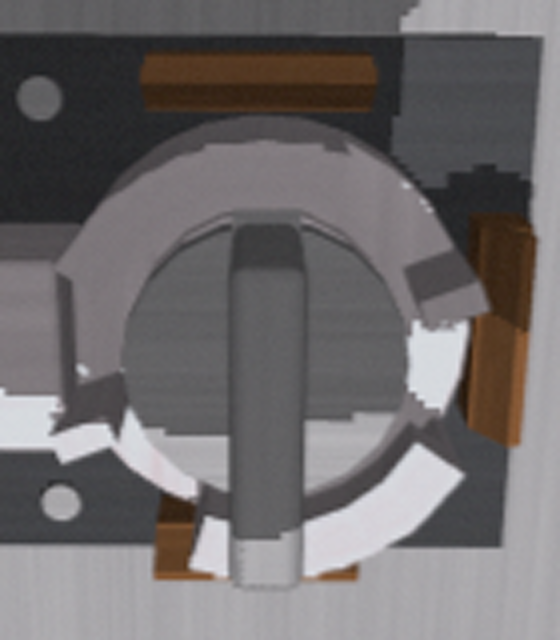

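```bash
python3 -m handwheel '[[[0,0.0035,0.03,0,0,0,0.0854],[0,0.0035,0.055,0,0,0,0.0854],[0,0.0035,0.072,0,0,0,0.0854],[0,0.0035,0.077,0,0,0,0.0854],[0,0.0035,0.077,0,0,0,0.0854]]]'
python3 - <<'E'
from h import *
go([.557,.0485,.0593],.004)
o=manip.get_obs(); im=manip.camera("wrist"); cv2.imwrite("pics/w10.png",im)
E
```

```text
clock: 12.38
position: [0.558, 0.0492, 0.0613]
ee_rot: [0.704, 0.711, 0.0, 0.0]
ft_force: [0.2, -0.1, 0.9]
grip_width: 0.996
t 12.375 pos [0.558  0.0492 0.0613] yphi 0.009980758611908282 j [-0.7888  0.4331  0.7533  1.8523 -0.3502  0.9923  0.1233] F [ 0.2307 -0.0879  0.911 ] w 0.9962848593689642
  shift [-0.0006 -0.001   0.002 ] turn [ 0.0006 -0.0002  0.006 ]
```

View pics/w10.png

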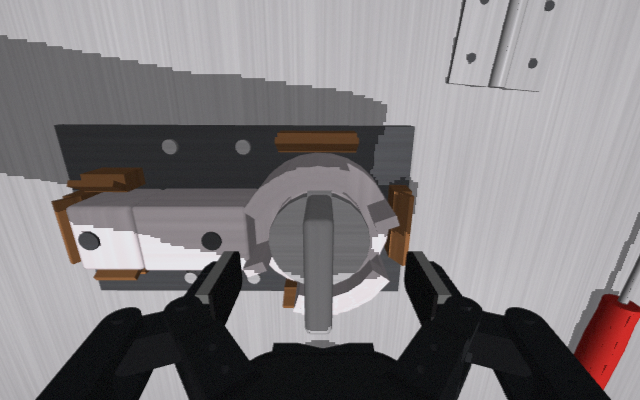

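```bash
python3 -m handwheel '[[[0,-0.002,0.0015,0,0,0,0.05],[0,-0.002,0.0015,0,0,0,0.02],[0,-0.002,0.0015,0,0,0,0.005],[0,-0.002,0.0015,0,0,0,0.005],[0,-0.002,0.0015,0,0,0,0.005],[0,-0.002,0.0015,0,0,0,0.005],[0,-0.002,0.0015,0,0,0,0.005]]]' 70
python3 - <<'E'
from h import *
go([.556,.0485,.0593],.004)
o=manip.get_obs(); im=manip.camera("wrist"); cv2.imwrite("pics/w11.png",im);print(o["torque"])
E
```

```text
clock: 13.3
position: [0.5558, 0.0492, 0.0594]
ee_rot: [0.704, 0.711, 0.0, 0.0]
ft_force: [0.0, -0.6, 2.8]
grip_width: 0.15
t 13.3 pos [0.5558 0.0492 0.0594] yphi 0.009979276913686951 j [-0.7907  0.4314  0.7531  1.8592 -0.35    0.9872  0.1231] F [ 0.0122 -0.56    2.8272] w 0.15020800710808185
  shift [-0.0007  0.0002  0.0001] turn [ 0.0003 -0.0002  0.006 ]
[ 0.0753  0.0759 -0.0699]
```

View pics/w11.png

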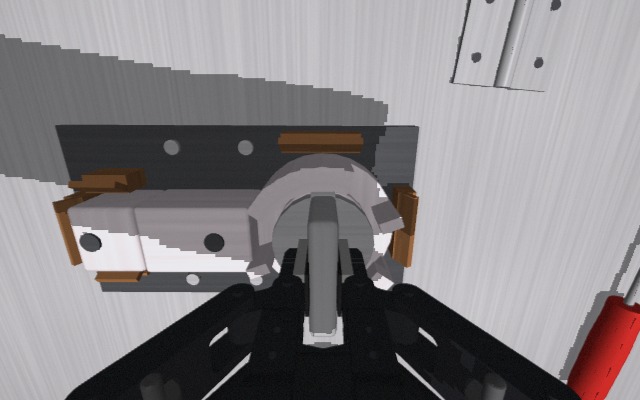

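The handle sits squarely between the pads (column 323). Pressing down 8 mm.

```bash
python3 -m handwheel '[[[0,0,0.003,0,0,0,0.005],[0,0,0.006,0,0,0,0.005],[0,0,0.008,0,0,0,0.005],[0,0,0.008,0,0,0,0.005],[0,0,0.008,0,0,0,0.005]]]'
python3 - <<'E'
from h import *
go([.556,.0485,.0514],.004)
o=manip.get_obs(); print(o["torque"])
E
```

```text
clock: 13.98
position: [0.5558, 0.0491, 0.0514]
ee_rot: [0.704, 0.711, 0.0, -0.0]
ft_force: [-0.8, -0.1, 7.5]
grip_width: 0.153
t 13.975 pos [0.5558 0.0491 0.0514] yphi 0.009942492490721827 j [-0.784   0.4434  0.7461  1.8641 -0.3603  0.9729  0.1306] F [-0.8029 -0.0557  7.4601] w 0.15317100798320923
  shift [-0.0006  0.0002  0.    ] turn [ 0.0003 -0.0003  0.0059]
[ 0.0551  0.4354 -0.0408]
```

```bash
python3 -m handwheel '[[[0,0,0,0,0,-0.1,0.005],[0,0,0,0,0,-0.25,0.005],[0,0,0,0,0,-0.4,0.005],[0,0,0,0,0,-0.5,0.005],[0,0,0,0,0,-0.5,0.005]]]'
python3 - <<'E'
from h import *
go([.556,.0485,.0514],.004)
o=manip.get_obs(); print(o["torque"])
im=manip.camera("wrist"); cv2.imwrite("pics/w12.png",im)
E
```

```text
clock: 14.6
position: [0.5562, 0.0491, 0.0517]
ee_rot: [0.505, 0.863, 0.001, 0.0]
ft_force: [0.2, 0.1, 7.3]
grip_width: 0.155
t 14.6 pos [0.5562 0.0491 0.0517] yphi 0.5114017609180731 j [-0.7005  0.4143  0.6386  1.86   -0.2974  0.9621  0.5809] F [0.2349 0.0752 7.3262] w 0.15457771126722764
  shift [-0.0004 -0.0005  0.0003] turn [ 0.0014 -0.0002  0.5074]
[0.0252 0.1105 0.0631]
```

View pics/w12.png

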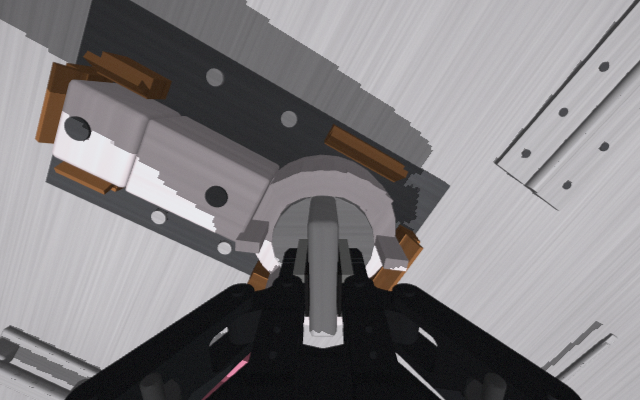

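The handle turns with the gripper and the closer stays put in the block. Continuing to about 88°.

```bash
python3 -m handwheel '[[[0,0,0,0,0,-0.15,0.005],[0,0,0,0,0,-0.3,0.005],[0,0,0,0,0,-0.47,0.005],[0,0,0,0,0,-0.64,0.005],[0,0,0,0,0,-0.8,0.005],[0,0,0,0,0,-0.95,0.005],[0,0,0,0,0,-1.04,0.005],[0,0,0,0,0,-1.04,0.005]]]'
python3 - <<'E'
from h import *
go([.556,.0485,.0514],1.575)
o=manip.get_obs(); print(o["torque"])
im=manip.camera("wrist"); cv2.imwrite("pics/w13.png",im)
E
```

```text
clock: 15.65
position: [0.5563, 0.0492, 0.0517]
ee_rot: [0.01, 1.0, 0.0, 0.001]
ft_force: [-0.4, 0.1, 6.8]
grip_width: 0.149
t 15.65 pos [0.5563 0.0492 0.0517] yphi 1.5512913608774679 j [-0.534   0.3779  0.4325  1.8517 -0.1915  0.9513  1.5345] F [-0.4216  0.1004  6.766 ] w 0.14866126669425253
  shift [ 0.0003 -0.0007  0.0003] turn [ 0.0005  0.0013 -0.0237]
[-0.0061  0.0606  0.0902]
```

View pics/w13.png

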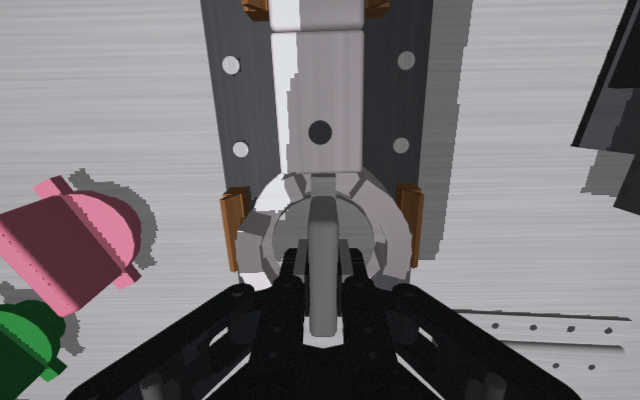

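The ear now points along the bar at (323,185), clear of the lugs. Lifting slowly.

```bash
python3 -m handwheel '[[[0,0,-0.004,0,0,0,0.005],[0,0,-0.01,0,0,0,0.005],[0,0,-0.018,0,0,0,0.005],[0,0,-0.028,0,0,0,0.005],[0,0,-0.04,0,0,0,0.005],[0,0,-0.04,0,0,0,0.005]]]'
python3 - <<'E'
from h import *
go([.556,.0485,.0514],1.575)
im=manip.camera("wrist"); cv2.imwrite("pics/w14.png",im)
cv2.imwrite("pics/s14.png",manip.camera("scene"))
crop("pics/s14.png","pics/s14c.png",270,100,430,220,5)
E
```

```text
clock: 16.45
position: [0.5562, 0.0492, 0.0924]
ee_rot: [0.01, 1.0, 0.0, 0.001]
ft_force: [-0.7, -0.0, -2.6]
grip_width: 0.153
t 16.45 pos [0.5562 0.0492 0.0924] yphi 1.549999110997 j [-0.5504  0.3223  0.448   1.8229 -0.1612  1.0304  1.5105] F [-0.6692 -0.033  -2.5779] w 0.15343733201094262
  shift [ 0.0003 -0.0008  0.041 ] turn [ 0.0006  0.0016 -0.025 ]
```

View pics/w14.png

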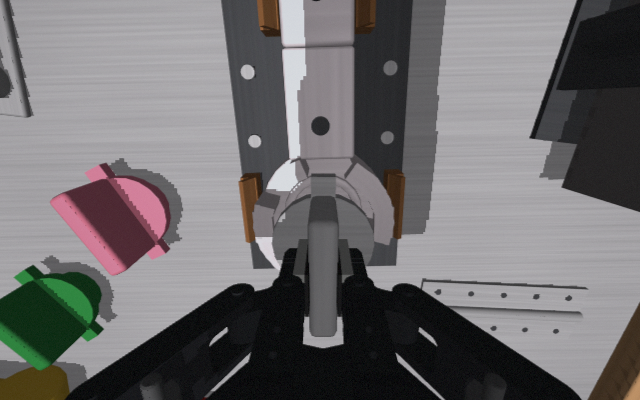

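View pics/s14c.png

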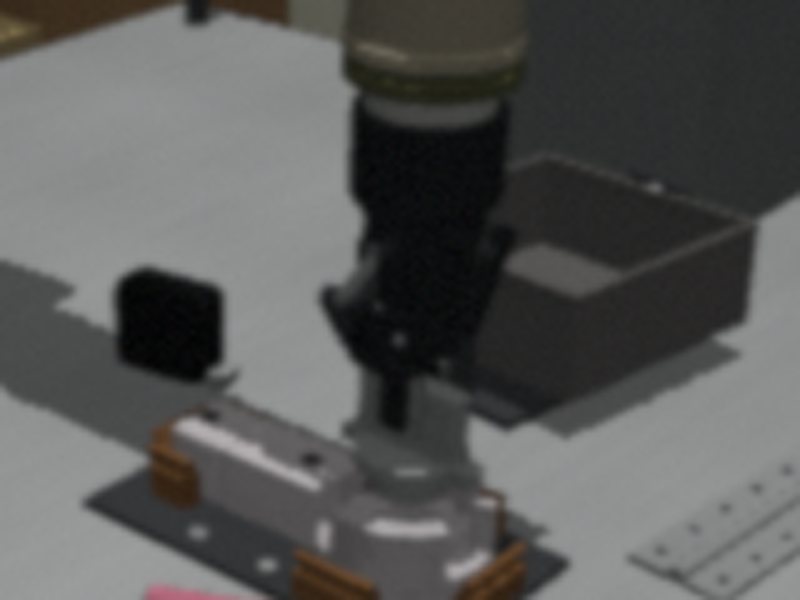

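```bash
python3 - <<'E'
from h import *
go([.462,.327,.18],1.444)
E
```

```text
t 16.55 pos [0.5555 0.0492 0.0912] yphi 1.5500843134195792 j [-0.5502  0.3235  0.4476  1.8241 -0.1615  1.0297  1.5108] F [-0.4582  0.1856 -2.2885] w 0.15333400503166017
  shift [ 0.0992  0.2758 -0.0887] turn [ 0.0002 -0.      0.1061]
```

```bash
python3 -m handwheel '[[[0,0,-0.04,0,0,0,0.005],[0.005,0.013,-0.085,0,0,0,0.005],[0.022,0.06,-0.089,0,0,0.02,0.005],[0.038,0.105,-0.089,0,0,0.04,0.005],[0.054,0.15,-0.089,0,0,0.06,0.005],[0.07,0.195,-0.089,0,0,0.08,0.005],[0.085,0.24,-0.089,0,0,0.1,0.005],[0.099,0.276,-0.089,0,0,0.106,0.005]]]'
python3 -m handwheel '[[[0,0,0,0,0,0,0.005],[0,0,0,0,0,0,0.005]]]'
python3 - <<'E'
from h import *
go([.462,.327,.0625],1.444)
im=manip.camera("wrist"); cv2.imwrite("pics/w15.png",im)
cv2.imwrite("pics/s15.png",manip.camera("scene"))
crop("pics/s15.png","pics/s15c.png",270,80,450,215,4)
E
```

```text
clock: 17.55
position: [0.4612, 0.3289, 0.1797]
ee_rot: [0.063, 0.998, -0.0, -0.0]
ft_force: [0.1, -1.1, -2.5]
grip_width: 0.155
clock: 17.8
position: [0.4625, 0.3263, 0.1798]
ee_rot: [0.064, 0.998, -0.001, -0.0]
ft_force: [-0.3, 0.3, -2.1]
grip_width: 0.151
t 17.8 pos [0.4625 0.3263 0.1798] yphi 1.4436143875675875 j [-0.9441  0.2373  0.2893  1.7045 -0.0711  1.2111  0.8063] F [-0.3457  0.2837 -2.0537] w 0.1509621613803679
  shift [0.0006 0.0008 0.1173] turn [-0.0011 -0.0003 -0.0004]
```

View pics/w15.png

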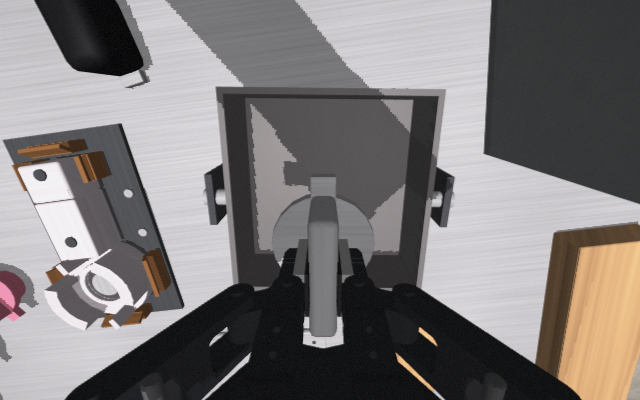

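View pics/s15c.png

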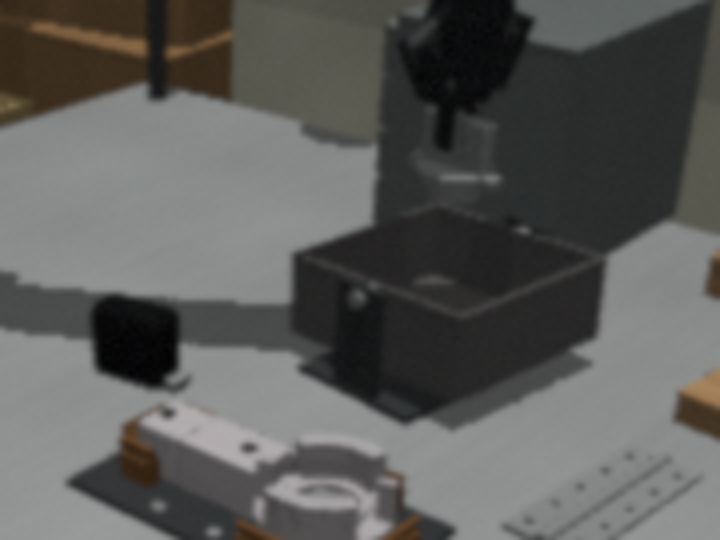

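```bash
python3 - <<'E'
from h import *
o=manip.get_obs()
for u,v in [(246,97),(414,97),(258,250),(402,250)]: print(onz("wrist",u,v,.028,o))
for u,v in [(217,88),(446,90)]: print(onz("wrist",u,v,.093,o))
for u,v in [(213,198),(441,198)]: print("pivot",onz("wrist",u,v,.085,o))
E
```

```text
[0.3685 0.2614 0.028 ]
[0.3893 0.424  0.028 ]
[0.535  0.2397 0.028 ]
[0.5562 0.4057 0.028 ]
[0.3625 0.2574 0.093 ]
[0.3859 0.4286 0.093 ]
pivot [0.4498 0.2291 0.085 ]
pivot [0.4753 0.4282 0.085 ]
```

```bash
python3 -m handwheel '[[[0,0.005,0.03,0,0,0,0.005],[0,0.005,0.06,0,0,0,0.005],[0,0.005,0.085,0,0,0,0.005],[0,0.005,0.1,0,0,0,0.005],[0,0.005,0.108,0,0,0,0.005],[0,0.005,0.112,0,0,0,0.005],[0,0.005,0.112,0,0,0,0.005]]]'
python3 - <<'E'
from h import *
go([.462,.332,.0625],1.444)
cv2.imwrite("pics/w16.png",manip.camera("wrist"))
E
```

```text
clock: 18.77
position: [0.4633, 0.3322, 0.0687]
ee_rot: [0.063, 0.998, 0.0, 0.0]
ft_force: [-0.9, 0.6, -3.0]
grip_width: 0.154
t 18.775 pos [0.4633 0.3322 0.0687] yphi 1.4438759338229865 j [-0.9289  0.3629  0.2703  1.8016 -0.1136  0.9915  0.8308] F [-0.8649  0.5681 -2.9783] w 0.15388511281285908
  shift [ 0.0013 -0.0004  0.0062] turn [ 0.0006  0.0004 -0.0001]
```

View pics/w16.png

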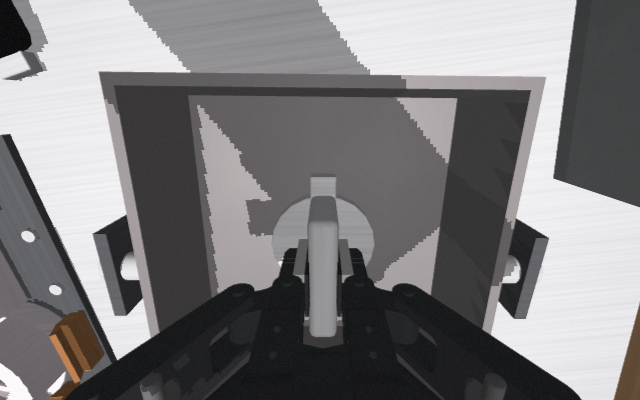

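Centred in the bin and about 6 mm above the floor. Lowering until contact.

```bash
python3 -m handwheel '[[[0,0,0.002,0,0,0,0.005],[0,0,0.004,0,0,0,0.005],[0,0,0.0055,0,0,0,0.005],[0,0,0.0055,0,0,0,0.005]]]'
```

```text
clock: 19.32
position: [0.463, 0.3322, 0.0632]
ee_rot: [0.063, 0.998, 0.0, 0.0]
ft_force: [-1.7, -0.6, 3.2]
grip_width: 0.15
```

```bash
python3 -m handwheel '[[[0,0,0.0005,0,0,0,0.005],[0,0,0.0005,0,0,0,0.005]]]'
python3 -m handwheel '[[[0,0,0,0,0,0,0.018],[0,0,0,0,0,0,0.025],[0,0,0,0,0,0,0.035],[0,0,0,0,0,0,0.04],[0,0,0,0,0,0,0.04]]]'
python3 - <<'E'
from h import *
go([.462,.332,.0625],1.444)
cv2.imwrite("pics/w17.png",manip.camera("wrist"))
E
```

```text
clock: 19.58
position: [0.463, 0.3322, 0.0631]
ee_rot: [0.063, 0.998, 0.0, -0.0]
ft_force: [-4.2, -3.3, 9.3]
grip_width: 0.156
clock: 20.2
position: [0.463, 0.3321, 0.0623]
ee_rot: [0.063, 0.998, 0.0, 0.0]
ft_force: [-0.1, -0.3, 0.4]
grip_width: 0.467
t 20.2 pos [0.463  0.3321 0.0623] yphi 1.4440354625057537 j [-0.9277  0.3712  0.2689  1.8062 -0.1163  0.9795  0.8328] F [-0.0925 -0.2564  0.4273] w 0.46736116730053234
  shift [ 0.001  -0.0002 -0.0002] turn [0. 0. 0.]
```

View pics/w17.png

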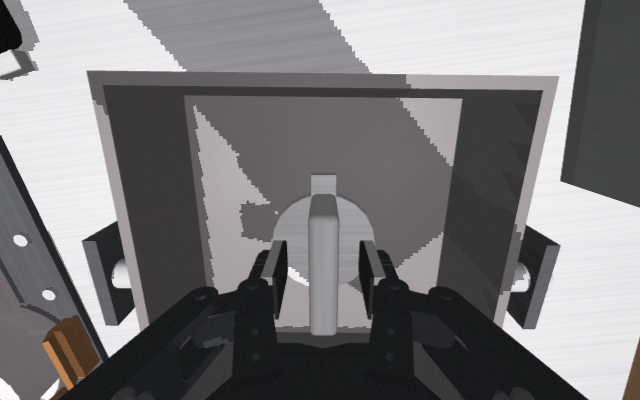

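Released and standing. Raising.

```bash
python3 -m handwheel '[[[0,0,-0.02,0,0,0,0.04],[0,0,-0.06,0,0,0,0.04],[0,0,-0.11,0,0,0,0.04],[0,0,-0.16,0,0,0,0.04],[0.03,0,-0.2,0,0,0,0.04],[0.06,0,-0.22,0,0,0,0.04],[0.06,0,-0.22,0,0,0,0.04],[0.06,0,-0.22,0,0,0,0.04]]]'
python3 - <<'E'
from h import *
o=manip.get_obs();print(o["position"],o["ft_force"],o["clock"])
cv2.imwrite("pics/w18.png",manip.camera("wrist"))
cv2.imwrite("pics/s18.png",manip.camera("scene"));cv2.imwrite("pics/t18.png",manip.camera("top"))
crop("pics/s18.png","pics/s18c.png",270,80,450,215,4)
for p in [(.462,.332,.028),(.462,.332,.092)]: print(proj("wrist",p,o),proj("scene",p))
E
```

```text
clock: 21.25
position: [0.4039, 0.3392, 0.2817]
ee_rot: [0.063, 0.998, -0.0, -0.0]
ft_force: [0.0, -0.6, 0.0]
grip_width: 0.467
[0.4039 0.3392 0.2817] [ 0.0073 -0.5784  0.0002] 21.25
[323.5018 201.698 ] [380.1295 161.3947]
[323.5936 218.5772] [381.9101 143.3733]
```

View pics/w18.png

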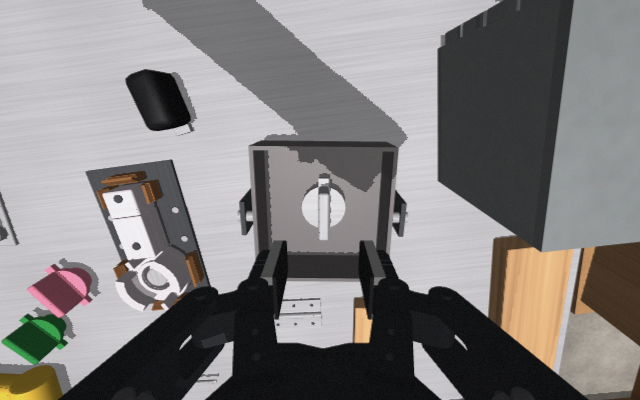

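View pics/s18c.png

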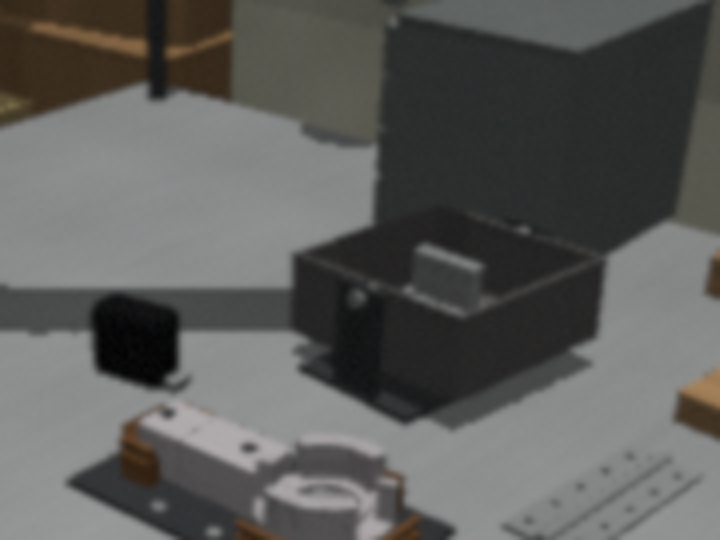

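View pics/t18.png

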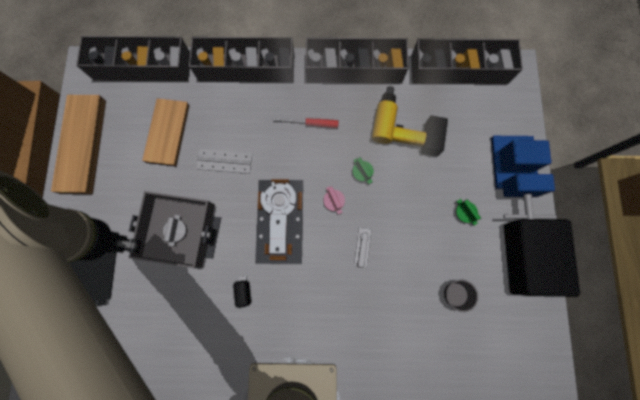

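Everything checks: the cover stands handle up in the bin (wrist (323,207)), the closer is in the block, and the hinge (224,161) and latch (363,247) are where they started. Handing in.

```bash
python3 -c "
from workcell import manip
manip.hand_in(); print(manip.get_obs()['clock'])"
```

```text
the job is handed in; nothing more can be done
the job is handed in; nothing more can be done
```

The job is handed in, at about 21.4 s of the 61 s allowed. `hand_in` reports no verdict, so what follows rests on my own checks.

- **What I did:** I lifted the closer by its bar, seated it in the block with a contact push of about 30 N, and let go. I then gripped the cover's handle, pressed it down 8 mm and turned it about 88° anticlockwise. I lifted it off and lowered it onto the bin floor until contact, then released it.
- **Last pictures:** The cover stands handle up near the middle of the bin floor, and the closer is still seated between its cheeks. The piano hinge and lever latch are at their starting pixels. The gripper is well clear, with the force reading near zero.
- **Where readings disagreed:** The views put the block's centre up to 5 mm apart, and the handle's centre about 4 mm apart along x. I settled both with close wrist views before each fit and grip. The pressing force read about 7.5 N, where I expected about 9.4 N from the spring figures; the 8 mm travel came from the tool height.

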